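Dose one blank from the feeder wheel and tip it into the press tray

TASK

Stand the scoop under the feeder's drop hole and let go of it, turn the dosing wheel by its pins until the loaded sleeve comes over the hole and the metal blank drops into the scoop, then lift the scoop with the blank in it, tip the blank out into the press tray, and stand the empty scoop back upright on the bench. Do not touch the blank itself with the gripper, and leave the other things on the bench where they are.

Things in the scene. Friction and masses are not known exactly. Their poses are not given: they have to be found in the camera images.
- feeder: Fixed stand; origin on the bench under its wheel's vertical axis, -x side is the open front. Steel deck: x -97 to 93 mm, y -95 to 95, underside 70 mm, top 78 mm above the bench, on a column at x 18 to 93 only; the rest is open below to front and sides. Under it a stop bar (90 mm wide, 30 high), front face at x = -8: a scoop squarely pushed against it has its pan under the hole to 2 mm.
- drop_hole (a point): Centre of the round drop hole (62 mm across) through the deck, at the deck's underside, 70 mm above the bench, 55 mm in front (-x) of the wheel's axis.
- wheel_axis (a point): Point on the vertical axis of the dosing wheel, 150 mm above the bench. Four upright steel pins to push the wheel round by, 16 mm across, stand 62 mm from this axis, at 45 degrees to the sleeves (midway between them), rising to 177 mm above the bench. The hub's middle rises to 136 mm.
- wheel (a joint): Angle of the dosing wheel, rad, 0 at the start, growing counter-clockwise seen from above; it turns up to one turn either way and stays where it is left (friction about 0.1 to 0.2 N m). It has four open sleeves (inside 54, outside 62 mm across, 80 to 122 mm above the bench), centred 55 mm from the axis every 90 degrees; the deck closes them below. One holds the blank, the others are empty.
- blank_center (a point): Centre of the loaded blank: plain aluminium cylinder 48 mm across, 40 mm high, about 0.19 kg, standing in one sleeve at the start, centre 98 mm above the bench. It falls through when its sleeve is over the drop hole to within a few mm. A lookalike spare stands on the open bench and is not used.
- scoop: Loose sheet-steel scoop, about 0.2 kg, standing on the bench. Origin at the bench under its pan's centre; +x its mouth, z up. Pan 90 mm long (x -45 to 45), 74 wide, floor, sides and back 4 mm thick, sides and back 44 mm high, mouth closed only by a lip 9 mm above the base (5 above the floor). A standing blank slides to the lip and topples over it only when the mouth is tipped down about 50 to 70 degrees.
- scoop_handle (a point): Grip point of the scoop, half-way up its straight black handle: scoop x = -110 mm, 50 mm above its base. The handle runs along the scoop's x from -45 to -155 mm, 16 mm wide (y), 26 mm high, with flat upright sides, so it can be taken at any fore-and-aft tilt; tipping far is easiest from a grasp that first leans back, away from the mouth.
- scoop_pan (a point): Centre of the pan's floor, upper face, 4 mm above the scoop's base.
- tray: Fixed square aluminium press tray on a blue pad. Origin on the bench under its centre. Pad 190 x 190 x 18 mm; tray 170 x 170 mm outside, walls 6 mm, inner floor 24 mm and rim 60 mm above the bench.
- tray_floor (a point): Centre of the tray's inner floor, 24 mm above the bench.
- blank: The same loaded blank: origin at the centre of its lower end face.
- spare_blank: Bystander: spare blank standing on the bench, 48 mm across, 40 mm high; origin under its centre.
- paper_cup: Bystander: white cup, 74 mm across, 85 mm high; origin under its centre.
- wrench: Bystander: flat wrench, 170 mm long, lying; origin under its middle.
- driver: Bystander: screwdriver, 190 mm long, lying; origin under its middle.
- oil: Bystander: white oil bottle, 60 mm across, 140 mm high; origin under its centre.
- carton: Bystander: cardboard carton 100 x 140 x 80 mm; origin under its centre.
Mind the look-alikes: they are no part of the job. Leave any red look-alike of the blank alone.

How it is judged:
By the outcome, as a careful person would: the job done as asked, in the order asked, and still so for the second after the job is handed in, with the robot touching nothing.
It also fails if it takes over 72 s, if anything falls off the work surface, if the arm or the gripper's body presses on something with over 40 N, if the wrist force passes 120 N, or if a joint passes its speed limit or range.

ROBOT

A 6-joint arm with a two-finger parallel gripper is mounted at the origin on the work surface. World frame = base frame: x ahead of the robot, y to its left, z up, the work surface at z = 0. Lengths are in mm, angles in degrees, forces in N, time in s.
With the tool pointing down it reaches from about 300 to 850 mm from the base axis. Payload 4.2 kg.
Tool frame: the origin (TCP) lies between the finger pads; the fingertips stand 22 mm ahead of it and the grasp point (between the pads) lies 3 mm ahead of it (env.finger_overhang is the distance from the TCP to the fingertips, in mm); z points along the fingers, y is the line along which they close (so a half turn about z gives the same grasp; the last joint's range is limited). The gripper opens to 91 mm and grips with 3 to 60 N. Pads are 32 mm wide; open, the fingers measure 118 mm over their backs; the gripper's body (76 mm by 178 mm) begins 60 mm behind the grasp point.
Start: joints at [-73.854, 18.312, 89.639, -0, 72.044, -1.146], TCP at [170.915, -549.025, 235.976] pointing down, gripper open.
Joint ranges: [-177.97, 177.97], [-48.28, 115.42], [12.27, 149.76], [-77.06, 257.06], [2.81, 150.46], [-146.56, 146.56]. Speed limits (degrees/s): [147.25, 147.25, 180, 180, 180, 180].

INTERFACE

Orientations are given as [roll, pitch, yaw] about the fixed x, y, z axes, in that order (R = Rz(yaw) Ry(pitch) Rx(roll)).
In Python, from workcell import state, cams, ticket, look_for, outline_of, env gives the robot as it stands.
- The arm moves only by the tool servo_tool, never from a script. Its argument "steps" is a list of rows, each a list of 3 entries, a list of its own where there are three numbers: the closure in counts, from 0 (fully open) to 255 (shut), then the shift along the tool's x, y, z in mm, then the turn, a rotation vector about the tool's x, y, z in rad. A call has exactly 10 rows; each row shifts and turns the commanded pose from where the row before left it, along the tool's axes as they then stand; what a row does not reach is not made up. A row lasts 1/10 s, in which the tool goes at most 50 mm and 8.59 degrees, less where a joint would pass 70% of its speed; a pose out of reach is approached as far as the arm can. A call with a gripper value outside its range is refused whole. The fingers move at their own pace and stop on an object; "squeeze" is the grip in N (left out, the last holds). Time passes only in rows, so rows that do not move let the fingers close, or fill a call up. It gives the time, the measured TCP pose, the force, the opening and the grip force at its end, in the units of the state.
- state(): the state, without advancing time (a new reading comes with each control period).
- cams.grab_frame(name): name is "side" or "top" or "wrist"; returns a dict with "color" (384x512x3 uint8, red, green, blue), "z_map" (384x512 float32, mm along the optical axis (not along the pixel's ray), 0 where there is no reading), "fovy" (degrees; the focal length in pixels is half the picture's height over the tangent of half this angle, whatever the lens; pixels are square), "cx", "cy" (the principal point, pixels), "k1" (the pictures are not rectified: a ray, as slopes to the right and down, at radius r is drawn at 1 + k1 r^2 times it, then the intrinsics apply), "eye" and "rotation" of the camera in the world; the wrist camera has in their place "tool_from_camera" (4x4, takes a point from camera to tool coordinates, whose origin is the TCP and whose axes are the flange's). Camera axes: x right, y up, looking along -z (the intrinsics and any distortion apply to the point x, -y, -z); pixel columns grow to the right and rows downward; lengths in mm; the calibration is good to about 2 mm. A picture is of the moment at which its call begins: read the wrist's pose just before it.
- ticket.job_done(): hands the job in; it is judged then, once.
Trained networks look in a picture, given as the dict that the camera call returned (one of the last four; its "shot" number tells which), for a name from the list of things; names that differ only in an ending like _2 or _b are one class to them, and where a whole thing is asked for, a point or a joint stands for the part that bears it (a point fixed in the world has none). Each returns a list of dicts, best first, with "confidence" (0 to 1); they miss things now and then, are a little off and sometimes report something else, mostly with a low value. They report only what shows in the picture. A call takes as long as a camera call. They do not tell look-alikes from the thing itself.
- look_for(picture, thing): "at" ([column, row] in pixels, amid what is visible of it).
- outline_of(picture, thing): "pixels" (384x512 bool, what is visible of it) and "at" ([column, row] in pixels, amid what is visible of it).
The state is a dict: "time_s": time; "qpos": joint angles; "qvel": joint speeds; "effort": joint torques, N m; "ee_pos": TCP position; "ee_rot": TCP orientation; "force": force on the tool from outside, world axes, zero at the start; "torque": the same for the moment, N m; "gripper_width": finger opening in mm; "gripper_force": force on a finger pad.
Only numpy, scipy, OpenCV 4.12 (cv2) and the standard library are available. Lean on these libraries where they do the work, as an engineer would, in place of code of your own. Each camera call takes 0.05 s, during which the arm holds its last target. There are 200 camera calls.

## Working session

There is one attempt and no reset: what is moved stays moved. The work goes in short steps, Python scripts to look and compute and a tool call to move; the robot and the scene stay as the last step left them, time stands still between calls to the robot, and variables do not carry over. Pictures are saved under pics/ and viewed, at most 10 in all, crops included, and the job is handed in when it is done.

Besides the shell and the picture viewer there is one more tool, called after "Call:" by a JSON object that holds its "method" and its "body", one argument or row to a line. servo_tool: Moves the arm, as the interface text tells. Its arguments: {"type":"object","properties":{"steps":{"type":"array","items":{"type":"array"}},"squeeze":{"type":"number"}},"required":["steps"]}

```bash
ls; mkdir -p pics; cat > h.py <<'E'
import numpy as np, cv2
from workcell import state, cams, ticket, look_for, outline_of, env
from scipy.spatial.transform import Rotation as R
def pts(f, mask=None):
    H,W=f["z_map"].shape; fl=H/2/np.tan(np.radians(f["fovy"])/2)
    K=np.array([[fl,0,f["cx"]],[0,fl,f["cy"]],[0,0,1.]])
    v,u=np.mgrid[:H,:W].astype(float)
    p=cv2.undistortPoints(np.stack([u,v],-1).reshape(-1,1,2),K,np.array([f["k1"],0,0,0,0.])).reshape(H,W,2)
    z=f["z_map"]; c=np.stack([p[...,0]*z,-p[...,1]*z,-z],-1)
    if "eye" in f: w=c@np.array(f["rotation"]).T+np.array(f["eye"])
    else:
        s=f["st"]; T=np.array(f["tool_from_camera"]); t=c@T[:3,:3].T+T[:3,3]
        w=t@R.from_euler("xyz",s["ee_rot"],degrees=True).as_matrix().T+np.array(s["ee_pos"])
    w[z<=0]=np.nan
    return w
def grab(n):
    s=state(); f=cams.grab_frame(n); f["st"]=s; return f
def save(f,n): cv2.imwrite("pics/"+n,f["color"][...,::-1])
E
cat > m1.py <<'E'
from h import *
print(state())
for n in ("top","side"):
    f=grab(n); save(f,n+"1.png"); w=pts(f); np.save(n+"_w.npy",w)
    print(n,f["eye"],f["fovy"])
    for t in ["feeder","wheel","blank","scoop","scoop_handle","tray","spare_blank","paper_cup","wrench","driver","oil","carton"]:
        for o in outline_of(f,t)[:3]:
            m=o["pixels"]; q=w[m]; q=q[~np.isnan(q[:,0])]
            if len(q)==0: print(t,"nodepth");continue
            print(t,round(o["confidence"],2),np.round(o["at"]),"med",np.round(np.median(q,0)),"lo",np.round(np.percentile(q,3,axis=0)),"hi",np.round(np.percentile(q,97,axis=0)))
            np.save(f"{n}_{t}_mask.npy",m) if o is not None else 0
E
python3 m1.py
```

```text
pics
{'time_s': 0.0, 'qpos': array([-7.38543666e+01,  1.83516743e+01,  8.97082772e+01,  7.54107040e-05,
        7.20427358e+01, -1.14758068e+00]), 'qvel': array([-0.07858691, -0.01210885,  0.11249727, -0.02831876, -0.09063335,
       -0.08421917]), 'effort': array([ 2.91189848e-03, -4.12460375e+01, -2.31972241e+01,  7.30384723e-02,
        4.57093993e-02, -1.54062764e-04]), 'ee_pos': array([ 170.77817396, -548.55460809,  235.10723145]), 'ee_rot': array([-1.79897335e+02, -2.12827320e-03,  1.72931889e+01]), 'force': array([-0.1272237 , -1.57357528, -0.59579109]), 'torque': array([ 0.0238692 ,  0.02243014, -0.04490084]), 'gripper_force': 0.0, 'gripper_width': 91.45921399049035}Traceback (most recent call last):
  File "m1.py", line 4, in <module>
    f=grab(n); save(f,n+"1.png"); w=pts(f); np.save(n+"_w.npy",w)
                                    ~~~^^^
  File "h.py", line 10, in pts
    if "eye" in f: w=c@np.array(f["rotation"]).T+np.array(f["eye"])
                     ~~~~~~~~~~~~~~~~~~~~~~~~~~~^~~~~~~~~~~~~~~~~~~
ValueError: operands could not be broadcast together with shapes (384,512) (3,)
```

```bash
sed -i 's/np.array(f\["rotation"\]).T+/RM(f["rotation"]).T+/' h.py; cat >> h.py <<'E'
def RM(r):
    r=np.array(r,float)
    return r if r.ndim==2 else R.from_euler("xyz",r,degrees=True).as_matrix()
E
sed -i 's/f\["fovy"\])$/f["fovy"],f["rotation"])/; s/^print(state())//' m1.py
python3 m1.py; ls
```

```text
top [ 488.73115801   17.00815474 1614.61837115] 46.196842735412574 [  4.23482993  -0.39729158 -91.16491322]
feeder 0.69 [252. 179.] med [607.  36.  78.] lo [521. -58.  69.] hi [712. 139. 124.]
wheel 0.62 [256. 178.] med [622.  32. 119.] lo [561. -24.  74.] hi [691.  93. 178.]
blank 0.74 [202. 176.] med [649. 209.  39.] lo [628. 188.  29.] hi [669. 229.  47.]
blank 0.66 [238. 171.] med [644.  89. 117.] lo [623.  66.  84.] hi [667. 111. 123.]
blank 0.55 [303. 167.] med [ 662. -136.   38.] lo [ 643. -157.   15.] hi [ 683. -115.   46.]
scoop 0.7 [167. 209.] med [531. 352.   8.] lo [414. 299.  -3.] hi [591. 379.  65.]
scoop 0.21 [241. 170.] med [646.  86. 117.] lo [625.  67. 111.] hi [666. 106. 123.]
scoop_handle 0.67 [167. 208.] med [534. 350.   8.] lo [411. 298.  -3.] hi [591. 379.  65.]
tray 0.72 [356. 203.] med [ 541. -328.   24.] lo [ 447. -421.   14.] hi [ 636. -230.   62.]
spare_blank 0.63 [328. 150.] med [ 729. -234.   38.] lo [ 709. -257.   -0.] hi [ 751. -212.   45.]
paper_cup 0.87 [197. 139.] med [777. 227.  27.] lo [735. 190.  -3.] hi [801. 254.  86.]
paper_cup 0.53 [415. 186.
[... 2466 characters left out ...]
5 [160. 357.] med [617. 514.  80.] lo [571. 463.  26.] hi [670. 563.  82.]
carton 0.16 [241. 313.] med [526. 362.  34.] lo [404. 296.   2.] hi [587. 384.  63.]
h.py
m1.py
pics
side_blank_mask.npy
side_carton_mask.npy
side_driver_mask.npy
side_feeder_mask.npy
side_oil_mask.npy
side_paper_cup_mask.npy
side_scoop_handle_mask.npy
side_scoop_mask.npy
side_spare_blank_mask.npy
side_tray_mask.npy
side_w.npy
side_wheel_mask.npy
side_wrench_mask.npy
top_blank_mask.npy
top_carton_mask.npy
top_driver_mask.npy
top_feeder_mask.npy
top_oil_mask.npy
top_paper_cup_mask.npy
top_scoop_handle_mask.npy
top_scoop_mask.npy
top_spare_blank_mask.npy
top_tray_mask.npy
top_w.npy
top_wheel_mask.npy
top_wrench_mask.npy
```

View pics/top1.png

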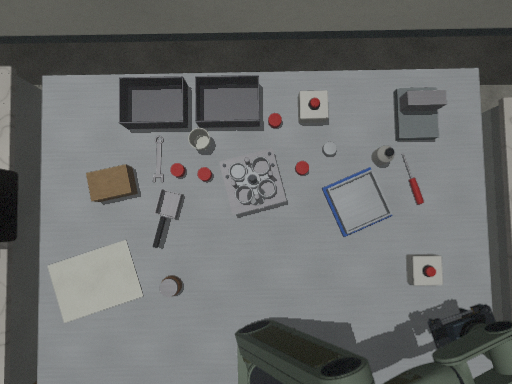

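View pics/side1.png

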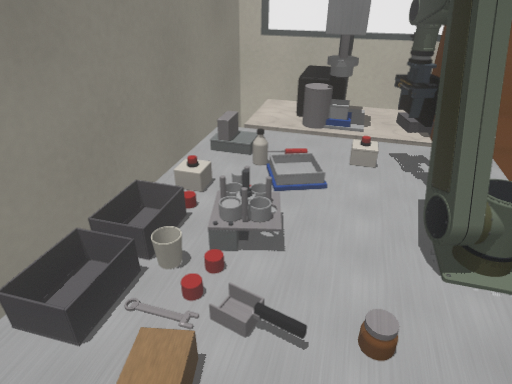

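```bash
cat > m2.py <<'E'
from h import *
f=cams.grab_frame("top"); w=pts(f); z=w[...,2]; x=w[...,0]; y=w[...,1]
def rect(m,name):
    p=np.stack([x[m],y[m]],1).astype(np.float32); r=cv2.minAreaRect(p); print(name,len(p),np.round(r[0],1),np.round(r[1],1),round(r[2],1))
reg=(abs(x-615)<130)&(abs(y-40)<125)
m=(reg&(z>70)&(z<86)).astype(np.uint8); m=cv2.morphologyEx(m,cv2.MORPH_OPEN,np.ones((2,2)))>0
rect(m,"deck")
hi=reg&(z>155); n,l,s,c=cv2.connectedComponentsWithStats(hi.astype(np.uint8))
for i in range(1,n):
    q=w[l==i]; print("pin",len(q),np.round(q.mean(0),1), np.round(q[:,2].max()))
sl=reg&(z>108)&(z<132)
n,l,s,c=cv2.connectedComponentsWithStats(sl.astype(np.uint8))
q=w[sl]; print("sleeve/hub",np.round(q.mean(0),1))
# tray
rt=(abs(x-540)<140)&(abs(y+328)<140)
rect(rt&(z>8),"pad"); rect(rt&(z>50),"rim")
# scoop
rs=(abs(x-500)<130)&(abs(y-345)<75)&(x<600)
hm=rs&(z>25)
hc=f["color"].max(2)
h=rs&(z>40)&(hc<60); rect(h,"handle"); print("z",np.median(z[h]),np.max(z[h]))
rect(rs&(z>8)&(hc>60)&(z<60),"pan")
np.save("top_color.npy",f["color"])
c=f["color"][140:260,130:310]; cv2.imwrite("pics/crop_top.png",cv2.resize(c,None,fx=4.4,fy=4.4,interpolation=cv2.INTER_CUBIC)[...,::-1])
s=cams.grab_frame("side"); ws=pts(s); 
c=s["color"][160:340,170:320]; cv2.imwrite("pics/crop_side.png",cv2.resize(c,None,fx=3.3,fy=3.3,interpolation=cv2.INTER_CUBIC)[...,::-1])
# column: side points below deck
q=ws.reshape(-1,3); k=(abs(q[:,0]-615)<130)&(abs(q[:,1]-40)<125)
for a,b in((15,30),(35,60)):
    kk=q[k&(q[:,2]>a)&(q[:,2]<b)]; print("under",a,b,len(kk)); print(np.round(kk[::max(1,len(kk)//15)]))
kk=k&(q[:,2]>150); rr=q[kk]
_,lab,cen=cv2.kmeans(rr[:,:2].astype(np.float32),4,None,(3,50,.1),5,cv2.KMEANS_PP_CENTERS); print("side pins",np.round(cen,1))
E
python3 m2.py
```

```text
deck 1784 [618.1  33.3] [196.  194.5] 14.2
pin 21 [677.4  54.7 173.9] 182.0
pin 21 [632.2 -19.6 174.9] 180.0
pin 37 [617.6  40.  191.8] 200.0
pin 21 [602.4  99.7 175. ] 185.0
pin 18 [558.3  25.2 177.1] 181.0
sleeve/hub [627.1  52.5 119.5]
pad 2964 [ 538.7 -329.5] [276.9 263.6] 2.1
rim 426 [ 560.3 -354.9] [186.3 233.3] 22.7
handle 161 [448.8 363.8] [ 16.  106.9] 75.2
z 60.96810361091366 68.85379126800967
pan 224 [487.3 345.2] [140.2 226.8] 86.6
under 15 30 180
[[627.  82.  29.]
 [606.  83.  28.]
 [601.  82.  25.]
 [620.  87.  17.]
 [685. 152.  27.]
 [645. 144.  30.]
 [679. 151.  25.]
 [648. 145.  27.]
 [617. 136.  27.]
 [659. 146.  22.]
 [627. 140.  24.]
 [669. 149.  19.]
 [638. 142.  20.]
 [674. 152.  17.]
 [640. 143.  17.]]
under 35 60 227
[[622. 104.  46.]
 [651. 146.  60.]
 [680. 152.  55.]
 [642. 143.  56.]
 [680. 151.  51.]
 [643. 140.  51.]
 [675. 151.  49.]
 [637. 141.  49.]
 [673. 149.  44.]
 [634. 141.  47.]
 [670. 151.  43.]
 [632. 140.  43.]
 [665. 149.  39.]
 [627. 139.  40.]
 [653. 145.  36.]
 [615. 135.  36.]]
side pins [[618.   38.4]
 [602.1 104.4]
 [557.2  29. ]
 [677.3  59.2]]
```

View pics/crop_top.png

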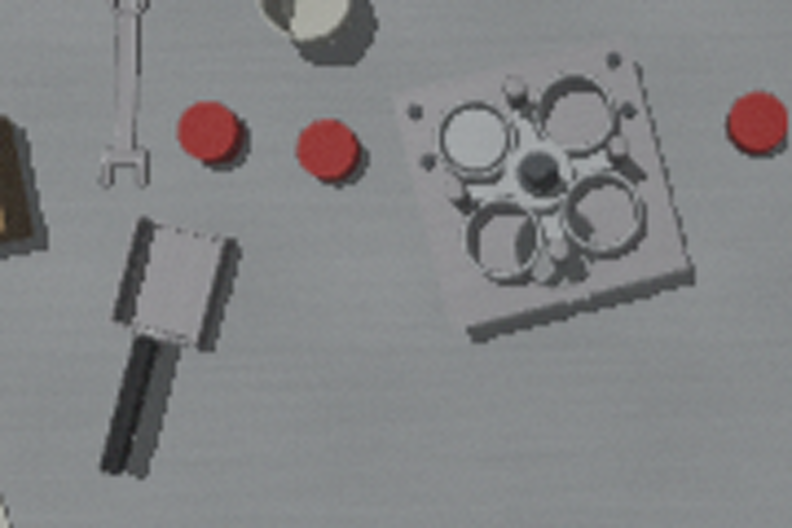

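View pics/crop_side.png

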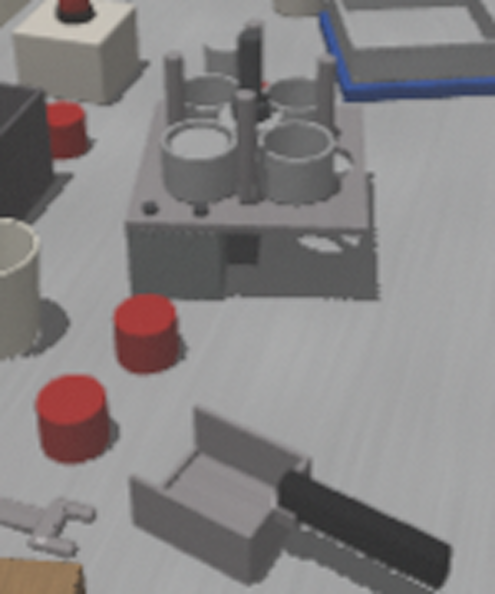

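```bash
cat > plan.py <<'E'
import json,sys,os
from h import *
# poses: (xyz, euler rpy deg); cmd.json = last commanded pose
def load(): d=json.load(open("cmd.json")); return np.array(d["p"]),R.from_euler("xyz",d["e"],degrees=True)
def store(p,r): json.dump({"p":list(map(float,p)),"e":list(map(float,r.as_euler("xyz",degrees=True)))},open("cmd.json","w"))
def go(segs,pad=True):
    """segs: list of (xyz, R or None, grip, vmax mm/row, wmax rad/row) or ('wait',n,grip)"""
    p,r=load(); rows=[]
    for s in segs:
        if s[0]=="wait": rows+= [[s[2],[0,0,0],[0,0,0]]]*s[1]; continue
        P,Q,g,v,wm=s; P=np.array(P,float); Q=Q or r
        d=P-p; rv=(r.inv()*Q).as_rotvec(); n=int(max(1,np.ceil(np.linalg.norm(d)/v),np.ceil(np.linalg.norm(rv)/wm)))
        p0,r0=p,r
        for i in range(1,n+1):
            Pi=p0+d*i/n; Qi=r0*R.from_rotvec(rv*i/n)
            a=np.round(r.inv().apply(Pi-p),1); b=np.round((r.inv()*Qi).as_rotvec(),3)
            p=p+r.apply(a); r=r*R.from_rotvec(b); rows.append([g,[float(t) for t in a+0.],[float(t) for t in b+0.]])
    while pad and len(rows)%10: rows.append([rows[-1][0],[0,0,0],[0,0,0]])
    store(p,r)
    for i in range(0,len(rows),10): print(json.dumps(rows[i:i+10]).replace(" ","").replace(".0,",",").replace(".0]","]"))
    print("end",np.round(p,1),np.round(r.as_euler("xyz",degrees=True),1),len(rows))
def chk():
    s=state(); p,r=load(); m=R.from_euler("xyz",s["ee_rot"],degrees=True)
    print("t",round(s["time_s"],2),"meas",np.round(s["ee_pos"],1),np.round(s["ee_rot"],1),"err",np.round(s["ee_pos"]-p,1),np.round(np.degrees((r.inv()*m).magnitude()),2),"F",np.round(s["force"],1),"w",round(s["gripper_width"],1),"gf",round(s["gripper_force"],1),"q",np.round(s["qpos"],1))
def tool(yaw,lean=0): # tool down, tool x at yaw; lean<0 leans about tool y
    return R.from_euler("z",yaw,degrees=True)*R.from_euler("x",180,degrees=True)*R.from_euler("y",lean,degrees=True)
E
python3 - <<'E'
from plan import *
store([170.915,-549.025,235.976],R.from_euler("xyz",[-180,0,17.3],degrees=True))
f=grab("wrist"); print(np.round(f["tool_from_camera"],3).tolist(),f["fovy"])
w=np.load("top_w.npy"); z=w[...,2]
for u,v in((170,287),(95,280)): print("obj",np.round(w[v,u]))
q=w[270:300,155:185].reshape(-1,3); q=q[q[:,2]>20]; print(np.round(q.min(0)),np.round(q.max(0)))
# tray rim & pad from both cams
for n in("top","side"):
    w=np.load(n+"_w.npy"); x,y,z=w[...,0],w[...,1],w[...,2]; m=np.load(f"{n}_tray_mask.npy")
    if n=="side": m=np.ones_like(m)
    m=m&(abs(x-540)<135)&(abs(y+328)<135)&(z>50)&(z<70)&((x-694)**2+(y+406)**2>70**2)
    r=cv2.minAreaRect(np.stack([x[m],y[m]],1).astype(np.float32)); print(n,m.sum(),r)
go([([420,-250,300],tool(75),0,45,.14),([440,60,300],tool(120),0,45,.14),([450,362,300],tool(165),0,45,.14)])
E
```

```text
[[0.0, 0.963, 0.268, 76.005], [1.0, -0.0, -0.0, -0.597], [-0.0, 0.268, -0.963, -148.606], [0.0, 0.0, 0.0, 1.0]] 70.08467140776312
obj [263. 323.  71.]
obj [282. 602.  -2.]
[231. 295.  21.] [297. 361.  79.]
top 352 ((540.7564697265625, -328.9883728027344), (170.28236389160156, 170.70516967773438), 22.42484474182129)
side 384 ((540.7151489257812, -332.3551940917969), (175.6402130126953, 182.15609741210938), 22.264490127563477)
[[0,[36.3,-23.5,-7.1],[0,0,-0.112]],[0,[38.7,-19.3,-7.1],[0,0,-0.112]],[0,[40.6,-14.8,-7.1],[0,0,-0.112]],[0,[42,-10.2,-7.2],[0,0,-0.112]],[0,[42.9,-5.5,-7.1],[0,0,-0.111]],[0,[43.3,-0.6,-7.1],[0,0,-0.112]],[0,[43,4.1,-7.1],[0,0,-0.112]],[0,[42.3,9,-7.1],[0,0,-0.112]],[0,[41.1,13.6,-7.1],[0,0,-0.112]],[0,[43.5,-8.7,0],[0,0,-0.112]]]
[[0,[44.2,-3.8,0],[0,0,-0.112]],[0,[44.4,1.2,0],[0,0,-0.113]],[0,[43.9,6.2,0],[0,0,-0.112]],[0,[43,11,0],[0,0,-0.112]],[0,[41.4,15.8,0],[0,0,-0.112]],[0,[39.5,20.3,0],[0,0,-0.112]],[0,[36.7,22.8,0],[0,0,-0.112]],[0,[33.8,26.7,0],[0,0,-0.113]],[0,[30.7,30.4,0],[0,0,-0.112]],[0,[27,33.7,0],[0,0,-0.112]]]
[[0,[23.2,36.4,0],[0,0,-0.112]],[0,[18.9,38.8,0],[0,0,-0.113]],[0,[14.4,40.7,0],[0,0,-0.112]],[0,[0,0,0],[0,0,0]],[0,[0,0,0],[0,0,0]],[0,[0,0,0],[0,0,0]],[0,[0,0,0],[0,0,0]],[0,[0,0,0],[0,0,0]],[0,[0,0,0],[0,0,0]],[0,[0,0,0],[0,0,0]]]
end [450. 362. 300.] [-180.    0.  165.] 30
```

Call:
{"method": "servo_tool", "body": {
  "steps": [
    [0, [36.3, -23.5, -7.1], [0, 0, -0.112]],
    [0, [38.7, -19.3, -7.1], [0, 0, -0.112]],
    [0, [40.6, -14.8, -7.1], [0, 0, -0.112]],
    [0, [42, -10.2, -7.2], [0, 0, -0.112]],
    [0, [42.9, -5.5, -7.1], [0, 0, -0.111]],
    [0, [43.3, -0.6, -7.1], [0, 0, -0.112]],
    [0, [43, 4.1, -7.1], [0, 0, -0.112]],
    [0, [42.3, 9, -7.1], [0, 0, -0.112]],
    [0, [41.1, 13.6, -7.1], [0, 0, -0.112]],
    [0, [43.5, -8.7, 0], [0, 0, -0.112]]
  ]
}}

```text
time_s: 2.5
ee_pos: [426.0, -205.1, 300.7]
ee_rot: [179.8, 0.1, 81.7]
force: [0.4, 0.8, -0.5]
gripper_width: 91.4
gripper_force: 0.0
```

Call:
{"method": "servo_tool", "body": {
  "steps": [
    [0, [44.2, -3.8, 0], [0, 0, -0.112]],
    [0, [44.4, 1.2, 0], [0, 0, -0.113]],
    [0, [43.9, 6.2, 0], [0, 0, -0.112]],
    [0, [43, 11, 0], [0, 0, -0.112]],
    [0, [41.4, 15.8, 0], [0, 0, -0.112]],
    [0, [39.5, 20.3, 0], [0, 0, -0.112]],
    [0, [36.7, 22.8, 0], [0, 0, -0.112]],
    [0, [33.8, 26.7, 0], [0, 0, -0.113]],
    [0, [30.7, 30.4, 0], [0, 0, -0.112]],
    [0, [27, 33.7, 0], [0, 0, -0.112]]
  ]
}}

```text
time_s: 3.5
ee_pos: [445.6, 234.4, 300.1]
ee_rot: [180.0, 0.0, 146.0]
force: [0.3, -0.2, -1.0]
gripper_width: 91.5
gripper_force: 0.0
```

Call:
{"method": "servo_tool", "body": {
  "steps": [
    [0, [23.2, 36.4, 0], [0, 0, -0.112]],
    [0, [18.9, 38.8, 0], [0, 0, -0.113]],
    [0, [14.4, 40.7, 0], [0, 0, -0.112]],
    [0, [0, 0, 0], [0, 0, 0]],
    [0, [0, 0, 0], [0, 0, 0]],
    [0, [0, 0, 0], [0, 0, 0]],
    [0, [0, 0, 0], [0, 0, 0]],
    [0, [0, 0, 0], [0, 0, 0]],
    [0, [0, 0, 0], [0, 0, 0]],
    [0, [0, 0, 0], [0, 0, 0]]
  ]
}}

```text
time_s: 4.5
ee_pos: [450.2, 361.5, 300.1]
ee_rot: [180.0, 0.0, 165.0]
force: [0.4, 0.8, -0.7]
gripper_width: 91.2
gripper_force: 0.0
```

```bash
cat > ms.py <<'E'
from plan import *
chk()
f=grab("wrist"); w=pts(f); z=w[...,2]; c=f["color"].max(2)
o=outline_of(f,"scoop"); print([(round(a["confidence"],2),np.round(a["at"])) for a in o])
near=(abs(w[...,0]-500)<150)&(abs(w[...,1]-350)<75)
h=near&(z>50)&(z<75)&(c<70)
p=np.stack([w[...,0][h],w[...,1][h]],1).astype(np.float32); r=cv2.minAreaRect(p); print("handle",len(p),r,np.median(z[h]))
vx,vy,x0,y0=cv2.fitLine(p,cv2.DIST_HUBER,0,.01,.01).ravel(); print("line",np.degrees(np.arctan(vy/vx)),x0,y0)
m=near&(z>8)&(z<75)&(w[...,0]<610)
p=np.stack([w[...,0][m],w[...,1][m]],1).astype(np.float32)
a=np.arctan(vy/vx); L=(p-[x0,y0])@np.array([[np.cos(a),-np.sin(a)],[np.sin(a),np.cos(a)]]); print("along",np.percentile(L[:,0],[.5,99.5]),"across",np.percentile(L[:,1],[.5,99.5]))
save(f,"wrist1.png")
E
python3 ms.py
```

```text
t 4.5 meas [450.2 361.5 300.1] [180.   0. 165.] err [ 0.3 -0.5  0.1] 0.06 F [ 0.4  0.8 -0.7] w 91.2 gf 0.0 q [ 37.6  16.7  82.8  -0.   80.5 -37.3]
[(0.89, array([256., 214.]))]
handle 771 ((448.0205383300781, 365.59661865234375), (14.336962699890137, 108.05753326416016), 74.79925537109375) 62.58954862061225
line -15.915159 445.80518 365.66632
along [-51.13473007 147.90004517] across [-35.80864029  37.6329982 ]
```

View pics/wrist1.png

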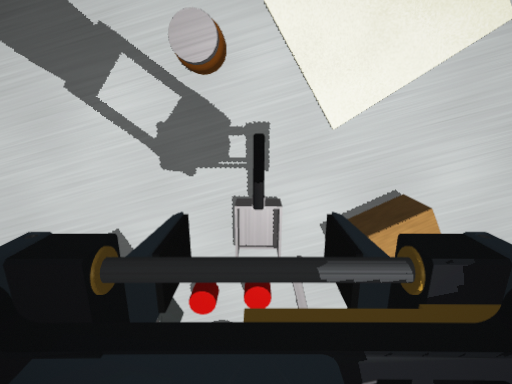

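```bash
python3 - <<'E'
from plan import *
Q=tool(164.5,-25); zt=Q.apply([0,0,1]); print(zt)
G=np.array([445.8,365.7,50])-3*zt
go([(G-90*zt,Q,0,40,.14),(G,Q,0,22,.14),("wait",8,255)])
E
```

```text
[ 0.40724783 -0.11293982 -0.90630779]Traceback (most recent call last):
  File "<stdin>", line 4, in <module>
  File "plan.py", line 10, in go
    if s[0]=="wait": rows+= [[s[2],[0,0,0],[0,0,0]]]*s[1]; continue
       ^^^^^^^^^^^^
ValueError: The truth value of an array with more than one element is ambiguous. Use a.any() or a.all()
```

```bash
sed -i 's/if s\[0\]=="wait"/if isinstance(s[0],str)/' plan.py; python3 - <<'E'
from plan import *
Q=tool(164.5,-25); zt=Q.apply([0,0,1]); print(zt)
G=np.array([445.8,365.7,50])-3*zt
go([(G-90*zt,Q,0,40,.14),(G,Q,0,22,.14),("wait",10,255)])
E
```

```text
[ 0.40724783 -0.11293982 -0.90630779]
[[0,[8.9,0.6,33.1],[0,-0.087,0.002]],[0,[11.7,0.5,32.3],[0.001,-0.088,0.001]],[0,[14.5,0.6,31.1],[0,-0.087,0.002]],[0,[17.1,0.5,29.7],[0.001,-0.087,0.002]],[0,[19.7,0.5,28.1],[0,-0.087,0.002]],[0,[0,0,18],[0,0,0]],[0,[0,0,18],[0,0,0]],[0,[0,0,18],[0,0,0]],[0,[-0.1,0,18],[0,0,0]],[0,[0,0.1,18],[0,0,0]]]
[[255,[0,0,0],[0,0,0]],[255,[0,0,0],[0,0,0]],[255,[0,0,0],[0,0,0]],[255,[0,0,0],[0,0,0]],[255,[0,0,0],[0,0,0]],[255,[0,0,0],[0,0,0]],[255,[0,0,0],[0,0,0]],[255,[0,0,0],[0,0,0]],[255,[0,0,0],[0,0,0]],[255,[0,0,0],[0,0,0]]]
end [444.6 366.1  52.7] [180.   25.  164.5] 20
```

Call:
{"method": "servo_tool", "body": {
  "steps": [
    [0, [8.9, 0.6, 33.1], [0, -0.087, 0.002]],
    [0, [11.7, 0.5, 32.3], [0.001, -0.088, 0.001]],
    [0, [14.5, 0.6, 31.1], [0, -0.087, 0.002]],
    [0, [17.1, 0.5, 29.7], [0.001, -0.087, 0.002]],
    [0, [19.7, 0.5, 28.1], [0, -0.087, 0.002]],
    [0, [0, 0, 18], [0, 0, 0]],
    [0, [0, 0, 18], [0, 0, 0]],
    [0, [0, 0, 18], [0, 0, 0]],
    [0, [-0.1, 0, 18], [0, 0, 0]],
    [0, [0, 0.1, 18], [0, 0, 0]]
  ],
  "squeeze": 45
}}

```text
time_s: 5.6
ee_pos: [445.1, 366.2, 52.1]
ee_rot: [180.0, 25.0, 164.5]
force: [-0.6, 0.5, -0.4]
gripper_width: 91.6
gripper_force: 0.0
```

Call:
{"method": "servo_tool", "body": {
  "steps": [
    [255, [0, 0, 0], [0, 0, 0]],
    [255, [0, 0, 0], [0, 0, 0]],
    [255, [0, 0, 0], [0, 0, 0]],
    [255, [0, 0, 0], [0, 0, 0]],
    [255, [0, 0, 0], [0, 0, 0]],
    [255, [0, 0, 0], [0, 0, 0]],
    [255, [0, 0, 0], [0, 0, 0]],
    [255, [0, 0, 0], [0, 0, 0]],
    [255, [0, 0, 0], [0, 0, 0]],
    [255, [0, 0, 0], [0, 0, 0]]
  ]
}}

```text
time_s: 6.6
ee_pos: [444.7, 365.9, 52.7]
ee_rot: [-180.0, 25.0, 164.5]
force: [-0.7, 0.9, 0.9]
gripper_width: 15.8
gripper_force: 45.0
```

```bash
cat > ms2.py <<'E'
from plan import *
chk()
# scoop geometry from top: pan floor & handle
f=grab("top"); w=pts(f); np.save("now_w.npy",w); save(f,"now_top.png")
E
python3 ms2.py; python3 - <<'E'
from plan import *
# lift, travel low to beside feeder, insert.  feeder frame
ax=np.array([617.6,40.]); fy=14.; F=R.from_euler("z",fy,degrees=True)
def loc(x,y,z): return F.apply([x,y,0])+np.array([*ax,z])
off=R.from_euler("z",0).apply
# tcp relative to scoop origin (scoop frame), from grasp: cmd tcp minus scoop origin
S=R.from_euler("z",-15.5,degrees=True); so=np.array([545,338,0.])
p,r=load(); rel=S.inv().apply(p-so); print("rel",rel)
def tcp(so,yaw): return so+R.from_euler("z",yaw,degrees=True).apply(rel)
Q=tool(194,-25)
go([(p+[0,0,40],None,255,20,.1),
    (tcp(loc(-100,230,40),14),Q,255,30,.1),
    (tcp(loc(-68,170,8),14),Q,255,30,.1)])
E
```

```text
t 6.6 meas [444.7 365.9  52.7] [-180.    25.   164.5] err [ 0.1 -0.1 -0.1] 0.02 F [-0.7  0.9  0.9] w 15.8 gf 45.0 q [ 50.4  26.2 113.5 -40.3  36.6   8. ]
rel [-104.22971566    0.23016242   52.73490627]
[[255,[-8.4,0,-18.1],[0,0,0]],[255,[-8.5,0,-18.2],[0,0,0]],[255,[5.6,-28,-2.6],[-0.036,0,-0.078]],[255,[7.8,-27.4,-3.6],[-0.037,0,-0.078]],[255,[9.9,-26.6,-4.6],[-0.036,0,-0.077]],[255,[11.9,-25.5,-5.6],[-0.036,0,-0.078]],[255,[13.9,-24.3,-6.4],[-0.036,0,-0.078]],[255,[15.7,-22.9,-7.3],[-0.037,0,-0.078]],[255,[-5.2,-20,14.1],[0,0,0]],[255,[-5.2,-20,14.2],[0,0,0]]]
[[255,[-5.1,-20,14.1],[0.001,0,0]],[255,[0,0,0],[0,0,0]],[255,[0,0,0],[0,0,0]],[255,[0,0,0],[0,0,0]],[255,[0,0,0],[0,0,0]],[255,[0,0,0],[0,0,0]],[255,[0,0,0],[0,0,0]],[255,[0,0,0],[0,0,0]],[255,[0,0,0],[0,0,0]],[255,[0,0,0],[0,0,0]]]
end [409.3 163.5  60.8] [-180.   25. -166.] 20
```

```bash
cat >> plan.py <<'E'
ax=np.array([617.6,40.]); fy=14.; F=R.from_euler("z",fy,degrees=True)
def loc(x,y,z): return F.apply([x,y,0])+np.array([*ax,z])
rel=np.array([-104.2,0.2,52.7])
def tcp(so,yaw): return so+R.from_euler("z",yaw,degrees=True).apply(rel)
E
python3 - <<'E'
from plan import *
go([(tcp(loc(-68,0,8),14),None,255,21.3,.1)])
E
```

```text
[[255,[0,-21.3,0],[0,0,0]],[255,[0,-21.2,0],[0,0,0]],[255,[0,-21.3,0.1],[0,0,0]],[255,[0,-21.2,0],[0,0,0]],[255,[0,-21.3,0],[0,0,0]],[255,[0,-21.2,0],[0,0,0]],[255,[0,-21.3,0],[0,0,0]],[255,[0,-21.3,0.1],[0,0,0]],[255,[0,0,0],[0,0,0]],[255,[0,0,0],[0,0,0]]]
end [450.5  -1.5  60.7] [-180.   25. -166.] 10
```

Call:
{"method": "servo_tool", "body": {
  "steps": [
    [255, [-8.4, 0, -18.1], [0, 0, 0]],
    [255, [-8.5, 0, -18.2], [0, 0, 0]],
    [255, [5.6, -28, -2.6], [-0.036, 0, -0.078]],
    [255, [7.8, -27.4, -3.6], [-0.037, 0, -0.078]],
    [255, [9.9, -26.6, -4.6], [-0.036, 0, -0.077]],
    [255, [11.9, -25.5, -5.6], [-0.036, 0, -0.078]],
    [255, [13.9, -24.3, -6.4], [-0.036, 0, -0.078]],
    [255, [15.7, -22.9, -7.3], [-0.037, 0, -0.078]],
    [255, [-5.2, -20, 14.1], [0, 0, 0]],
    [255, [-5.2, -20, 14.2], [0, 0, 0]]
  ]
}}

```text
time_s: 7.65
ee_pos: [393.6, 179.0, 71.3]
ee_rot: [180.0, 25.0, -166.0]
force: [0.8, 0.3, -1.3]
gripper_width: 15.3
gripper_force: 45.0
```

```bash
python3 ms2.py
```

```text
t 7.65 meas [393.6 179.   71.3] [ 180.   25. -166.] err [-56.9 180.5  10.6] 0.05 F [ 0.8  0.3 -1.3] w 15.3 gf 45.0 q [ 26.8  10.1 138.  -35.9   9.2 -42.8]
```

View pics/now_top.png

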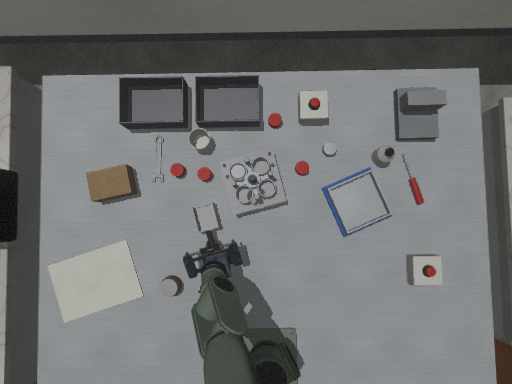

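Call:
{"method": "servo_tool", "body": {
  "steps": [
    [255, [-5.1, -20, 14.1], [0.001, 0, 0]],
    [255, [0, -21.3, 0], [0, 0, 0]],
    [255, [0, -21.2, 0], [0, 0, 0]],
    [255, [0, -21.3, 0.1], [0, 0, 0]],
    [255, [0, -21.2, 0], [0, 0, 0]],
    [255, [0, -21.3, 0], [0, 0, 0]],
    [255, [0, -21.2, 0], [0, 0, 0]],
    [255, [0, -21.3, 0], [0, 0, 0]],
    [255, [0, -21.3, 0.1], [0, 0, 0]],
    [255, [0, 0, 0], [0, 0, 0]]
  ]
}}

```text
time_s: 8.7
ee_pos: [438.2, 44.5, 59.6]
ee_rot: [180.0, 24.5, -166.2]
force: [0.6, -0.3, -2.3]
gripper_width: 15.7
gripper_force: 45.0
```

```bash
cat > ms3.py <<'E'
from plan import *
chk()
f=grab("side"); w=pts(f); save(f,"side_now.png")
# scoop handle in side: dark pts
c=f["color"].max(2).astype(int); z=w[...,2]
f=grab("top"); w=pts(f); z=w[...,2]; reg=(abs(w[...,0]-615)<90)&(abs(w[...,1]-40)<90)
hi=(reg&(z>155)&(z<188)).astype(np.uint8); n,l,s,cc=cv2.connectedComponentsWithStats(hi)
for i in range(1,n): print("pin",(l==i).sum(),np.round(w[l==i].mean(0),1))
E
python3 ms3.py; python3 - <<'E'
from plan import *
# lower to bench, push 18 forward (3 mm over)
go([(tcp(loc(-68,0,0.5),14),None,255,5,.1),(tcp(loc(-51,0,0.5),14),None,255,2.5,.1),("wait",1,255)])
E
```

```text
t 8.7 meas [438.2  44.5  59.6] [ 180.    24.5 -166.2] err [-12.3  46.   -1.1] 0.49 F [ 0.6 -0.3 -2.3] w 15.7 gf 45.0 q [   0.4   12.2  137.8   42.7    8.2 -144.6]
pin 21 [677.2  54.9 173.1]
pin 21 [632.3 -19.7 174.6]
pin 7 [611.3  37.2 174. ]
pin 21 [602.3  99.6 176. ]
pin 18 [558.4  25.2 176.8]
[[255,[1.6,0,3.4],[0,0,0]],[255,[1.5,0,3.4],[0,0,0]],[255,[-2.2,0,1],[0,0,0]],[255,[-2.2,0,1],[0,0,0]],[255,[-2.2,0,1.1],[0,0,0]],[255,[-2.2,0,1],[0,0,0]],[255,[-2.2,0,1],[0,0,0]],[255,[-2.2,0,1],[0,0,0]],[255,[-2.2,0,1],[0,0,0]],[255,[0,0,0],[0,0,0]]]
end [467.    2.6  53.3] [-180.   25. -166.] 10
```

View pics/side_now.png

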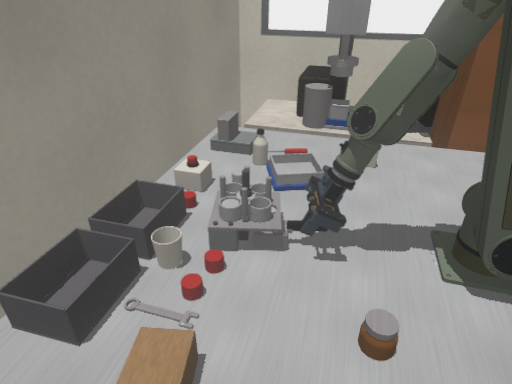

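```bash
python3 - <<'E'
from plan import *
s=state(); p=np.array(s["ee_pos"]); r=R.from_euler("xyz",s["ee_rot"],degrees=True); store(p,r)
d=p+[0,0,-6.9]
go([(d,None,255,2.4,.1),("wait",1,255),("wait",4,0),(d+[0,0,80],None,0,40,.1)])
E
```

```text
[[255,[1,0,2.1],[0,0,0]],[255,[0.9,0,2.1],[0,0,0]],[255,[1,0,2.1],[0,0,0]],[255,[0,0,0],[0,0,0]],[0,[0,0,0],[0,0,0]],[0,[0,0,0],[0,0,0]],[0,[0,0,0],[0,0,0]],[0,[0,0,0],[0,0,0]],[0,[-11,0,-24.3],[0,0,0]],[0,[-11.1,0,-24.3],[0,0,0]]]
[[0,[-11,0.1,-24.2],[0,0,0]],[0,[0,0,0],[0,0,0]],[0,[0,0,0],[0,0,0]],[0,[0,0,0],[0,0,0]],[0,[0,0,0],[0,0,0]],[0,[0,0,0],[0,0,0]],[0,[0,0,0],[0,0,0]],[0,[0,0,0],[0,0,0]],[0,[0,0,0],[0,0,0]],[0,[0,0,0],[0,0,0]]]
end [436.9  46.  132.3] [ 179.9   24.4 -166.1] 20
```

Call:
{"method": "servo_tool", "body": {
  "steps": [
    [255, [1, 0, 2.1], [0, 0, 0]],
    [255, [0.9, 0, 2.1], [0, 0, 0]],
    [255, [1, 0, 2.1], [0, 0, 0]],
    [255, [0, 0, 0], [0, 0, 0]],
    [255, [0, 0, 0], [0, 0, 0]],
    [160, [0, 0, 0], [0, 0, 0]],
    [0, [0, 0, 0], [0, 0, 0]],
    [0, [0, 0, 0], [0, 0, 0]],
    [0, [0, 0, 0], [0, 0, 0]],
    [0, [0, 0, 0], [0, 0, 0]]
  ]
}}

```text
time_s: 9.8
ee_pos: [438.0, 46.7, 54.9]
ee_rot: [-179.9, 24.3, -166.0]
force: [0.9, -0.2, -0.3]
gripper_width: 52.9
gripper_force: 0.0
```

```bash
python3 - <<'E'
from plan import *
s=state(); p=np.array(s["ee_pos"]); r=R.from_euler("xyz",s["ee_rot"],degrees=True); store(p,r); chk()
go([(p+[5,0,80],None,0,40,.1),(p+[5,0,120],tool(194),0,40,.14),([440,40,230],tool(104),0,45,.14),([470,20,300],tool(14),0,45,.14)])
E
```

```text
t 9.8 meas [438.   46.7  54.9] [-179.9   24.3 -166. ] err [0. 0. 0.] 0.0 F [ 0.9 -0.2 -0.3] w 52.9 gf 0.0 q [   0.9   12.9  138.    44.8    7.4 -146.5]
[[0,[-12.5,-0.5,-23.6],[0,0,0]],[0,[-12.4,-0.4,-23.7],[0,0,0]],[0,[-12.5,-0.5,-23.6],[0,0,0]],[0,[-4.1,0,-9.1],[-0.001,0.106,0]],[0,[-3.2,0,-9.5],[0,0.106,0]],[0,[-2.1,0,-9.8],[-0.001,0.107,-0.001]],[0,[-1,0,-9.9],[0,0.106,0]],[0,[0.4,-0.5,-4.6],[0,0,0.131]],[0,[0.3,-0.5,-4.6],[0,0,0.131]],[0,[0.2,-0.6,-4.6],[0,0,0.131]]]
[[0,[0.2,-0.6,-4.6],[0,0,0.131]],[0,[0.1,-0.6,-4.6],[0,0,0.131]],[0,[0,-0.6,-4.6],[0,0,0.13]],[0,[-0.1,-0.6,-4.6],[0,0,0.131]],[0,[-0.1,-0.6,-4.6],[0,0,0.131]],[0,[-0.2,-0.6,-4.6],[0,0,0.131]],[0,[-0.3,-0.5,-4.5],[0,0,0.131]],[0,[-0.4,-0.5,-4.6],[0,0,0.131]],[0,[-0.4,-0.4,-4.6],[0,0,0.131]],[0,[-2.2,2,-5.8],[0,0,0.131]]]
[[0,[-2,2.3,-5.9],[0,0,0.131]],[0,[-1.6,2.5,-5.8],[0,0,0.131]],[0,[-1.3,2.8,-5.8],[0,0,0.131]],[0,[-0.9,2.8,-5.9],[0,0,0.13]],[0,[-0.5,3,-5.8],[0,0,0.131]],[0,[-0.2,3,-5.9],[0,0,0.131]],[0,[0.3,3,-5.8],[0,0,0.131]],[0,[0.6,2.9,-5.8],[0,0,0.131]],[0,[1,2.9,-5.9],[0,0,0.131]],[0,[1.4,2.6,-5.8],[0,0,0.131]]]
[[0,[1.7,2.5,-5.8],[0,0,0.131]],[0,[0,0,0],[0,0,0]],[0,[0,0,0],[0,0,0]],[0,[0,0,0],[0,0,0]],[0,[0,0,0],[0,0,0]],[0,[0,0,0],[0,0,0]],[0,[0,0,0],[0,0,0]],[0,[0,0,0],[0,0,0]],[0,[0,0,0],[0,0,0]],[0,[0,0,0],[0,0,0]]]
end [470.  20. 300.] [180.   0.  14.] 40
```

Call:
{"method": "servo_tool", "body": {
  "steps": [
    [0, [-6, 0, -12], [0, 0.03, 0.03]],
    [0, [-12, 0, -23], [0, 0.03, 0.04]],
    [0, [-12, 0, -24], [0, 0.06, 0.05]],
    [0, [-8, 0, -24], [0, 0.1, 0.1]],
    [0, [-6, 0, -20], [0, 0.1, 0.12]],
    [0, [-4, 0, -20], [0, 0.1, 0.13]],
    [0, [0, 0, -10], [0, 0, 0.13]],
    [0, [0, 0, -10], [0, 0, 0.13]],
    [0, [0, 0, -10], [0, 0, 0.13]],
    [0, [0, 0, -10], [0, 0, 0.13]]
  ]
}}

```text
time_s: 10.8
ee_pos: [443.3, 43.5, 210.2]
ee_rot: [174.2, -1.9, 140.8]
force: [0.3, -0.9, -0.9]
gripper_width: 91.2
gripper_force: 0.0
```

```bash
python3 - <<'E'
from plan import *
s=state(); p=np.array(s["ee_pos"]); r=R.from_euler("xyz",s["ee_rot"],degrees=True); store(p,r); chk()
go([([440,20,260],tool(80),0,45,.14),([440,10,300],tool(14),0,45,.14)])
E
```

```text
t 10.8 meas [443.3  43.5 210.2] [174.2  -1.9 140.8] err [0. 0. 0.] 0.0 F [ 0.3 -0.9 -0.9] w 91.2 gf 0.0 q [ 1.000e-01  6.600e+00  1.095e+02  6.400e+00  6.190e+01 -5.350e+01]
[[0,[-1.3,-1.9,-6.5],[0.009,-0.01,0.132]],[0,[-1.7,-1.7,-6.5],[0.009,-0.011,0.133]],[0,[-1.9,-1.6,-6.4],[0.01,-0.01,0.132]],[0,[-2.2,-1.4,-6.4],[0.009,-0.011,0.132]],[0,[-2.4,-1.1,-6.3],[0.009,-0.01,0.132]],[0,[-2.6,-0.9,-6.3],[0.009,-0.011,0.133]],[0,[-2.8,-0.5,-6.3],[0.009,-0.01,0.132]],[0,[-2.8,-0.2,-6.3],[0.009,-0.011,0.132]],[0,[-1.1,0.2,-4.4],[0,0,0.128]],[0,[-1.1,0.3,-4.5],[0,0,0.128]]]
[[0,[-1,0.5,-4.4],[0,0,0.128]],[0,[-0.9,0.6,-4.5],[0,0,0.128]],[0,[-0.9,0.7,-4.4],[0,0,0.128]],[0,[-0.8,0.8,-4.4],[0,0,0.128]],[0,[-0.6,0.9,-4.5],[0,0,0.128]],[0,[-0.6,1,-4.4],[0.001,0,0.128]],[0,[-0.4,1,-4.5],[0,0,0.128]],[0,[0,0,0],[0,0,0]],[0,[0,0,0],[0,0,0]],[0,[0,0,0],[0,0,0]]]
end [440.  10. 300.] [-180.   -0.   14.] 20
```

Call:
{"method": "servo_tool", "body": {
  "steps": [
    [0, [-1.3, -1.9, -6.5], [0.009, -0.01, 0.132]],
    [0, [-1.7, -1.7, -6.5], [0.009, -0.011, 0.133]],
    [0, [-1.9, -1.6, -6.4], [0.01, -0.01, 0.132]],
    [0, [-2.2, -1.4, -6.4], [0.009, -0.011, 0.132]],
    [0, [-2.4, -1.1, -6.3], [0.009, -0.01, 0.132]],
    [0, [-2.6, -0.9, -6.3], [0.009, -0.011, 0.133]],
    [0, [-2.8, -0.5, -6.3], [0.009, -0.01, 0.132]],
    [0, [-2.8, -0.2, -6.3], [0.009, -0.011, 0.132]],
    [0, [-1.1, 0.2, -4.4], [0, 0, 0.128]],
    [0, [-1.1, 0.3, -4.5], [0, 0, 0.128]]
  ]
}}

```text
time_s: 11.8
ee_pos: [440.1, 17.9, 268.7]
ee_rot: [179.9, 0.0, 65.4]
force: [0.8, 0.1, -0.4]
gripper_width: 91.4
gripper_force: 0.0
```

Call:
{"method": "servo_tool", "body": {
  "steps": [
    [0, [-1, 0.5, -4.4], [0, 0, 0.128]],
    [0, [-0.9, 0.6, -4.5], [0, 0, 0.128]],
    [0, [-0.9, 0.7, -4.4], [0, 0, 0.128]],
    [0, [-0.8, 0.8, -4.4], [0, 0, 0.128]],
    [0, [-0.6, 0.9, -4.5], [0, 0, 0.128]],
    [0, [-0.6, 1, -4.4], [0, 0, 0.128]],
    [0, [-0.4, 1, -4.5], [0, 0, 0.128]],
    [0, [0, 0, 0], [0, 0, 0]],
    [0, [0, 0, 0], [0, 0, 0]],
    [0, [0, 0, 0], [0, 0, 0]]
  ]
}}

```text
time_s: 12.8
ee_pos: [440.0, 10.2, 299.5]
ee_rot: [180.0, -0.0, 14.4]
force: [0.9, -0.1, 0.9]
gripper_width: 91.2
gripper_force: 0.0
```

```bash
cat > mh.py <<'E'
from plan import *
chk()
def handle(f,cx=440,cy=20,zr=(50,75)):
    w=pts(f); z=w[...,2]; c=f["color"].max(2)
    h=(abs(w[...,0]-cx)<80)&(abs(w[...,1]-cy)<80)&(z>zr[0])&(z<zr[1])&(c<75)
    n,l,s,_=cv2.connectedComponentsWithStats(h.astype(np.uint8)); h=l==(1+np.argmax(s[1:,4]))
    p=np.stack([w[...,0][h],w[...,1][h]],1).astype(np.float32); r=cv2.minAreaRect(p)
    vx,vy,x0,y0=cv2.fitLine(p,cv2.DIST_HUBER,0,.01,.01).ravel(); a=np.arctan(vy/vx)
    L=(p-[x0,y0])@np.array([np.cos(a),np.sin(a)]); e=np.percentile(L,[.5,99.5])
    E=[np.round([x0+t*np.cos(a),y0+t*np.sin(a)],1) for t in e]
    print("handle n",len(p),"yaw",round(np.degrees(a),1),"rectang",np.round(r[2],1),"rear",E[0],"front",E[1],"z",np.median(z[h]))
    return w
if __name__=="__main__":
    f=grab("wrist"); w=handle(f); save(f,"wr2.png")
    z=w[...,2]
    m=(z>150)&(z<185)&(abs(w[...,0]-615)<90); print("pins",m.sum())
    f=grab("top"); handle(f)
E
python3 mh.py
```

```text
t 12.8 meas [440.   10.2 299.5] [180.   -0.   14.4] err [ 0.1  0.1 -0.5] 0.42 F [ 0.9 -0.1  0.9] w 91.2 gf 0.0 q [-0.2  3.8 99.1 -0.  77.1 75.4]
handle n 862 yaw 14.4 rectang 14.0 rear [392.   34.6] front [494.3  60.7] z 62.366099046986875
pins 1106
handle n 27 yaw 32.6 rectang 16.4 rear [474.4  52.4] front [492.5  63.9] z 61.60358017516751
```

View pics/wr2.png

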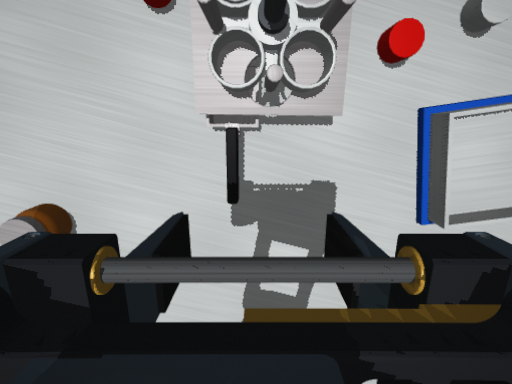

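```bash
python3 - <<'E'
from plan import *
f=grab("wrist"); w=pts(f); x,y,z=w[...,0],w[...,1],w[...,2]
m=(z>72)&(z<84)&(x>490)&(x<640)&(abs(y-40)<120)
p=np.stack([x[m],y[m]],1); l=(p-ax)@np.array([[np.cos(np.radians(14)),-np.sin(np.radians(14))],[np.sin(np.radians(14)),np.cos(np.radians(14))]])
print("deck n",m.sum(),"local x min",np.percentile(l[:,0],[.3,1,2]),"y",np.percentile(l[:,1],[.5,99.5]))
b=[];
for a in np.arange(-80,81,10):
    k=abs(l[:,1]-a)<5
    if k.sum()>5: b.append((a,l[k,0].min()))
b=np.array(b); print(np.round(b,1).tolist(), "slope deg",np.degrees(np.polyfit(b[:,0],b[:,1],1)[0]))
hi=((z>165)&(z<190)&(abs(x-617)<90)&(abs(y-40)<90)).astype(np.uint8); n,L,s,_=cv2.connectedComponentsWithStats(hi)
for i in range(1,n):
    if s[i,4]>15: q=w[L==i]; print("pin",len(q),np.round(q.mean(0),1),np.round(q.min(0)),np.round(q.max(0)))
E
python3 - <<'E'
from plan import *
Q=tool(14.2,15); zt=Q.apply([0,0,1]); print(zt)
G=np.array([440.7,46.9,50])-3*zt
go([(G+[0,0,80],Q,0,40,.14),(G,Q,0,27,.14),("wait",9,255)])
E
```

```text
deck n 8355 local x min [-96.82171208 -95.89075161 -95.20616249] y [-94.56794674  94.50002371]
[[-80.0, -96.9], [-70.0, -97.0], [-60.0, -96.9], [-50.0, -95.8], [-40.0, -95.9], [-30.0, -96.0], [-20.0, -96.0], [-10.0, -96.1], [0.0, -96.2], [10.0, -96.2], [20.0, -96.3], [30.0, -96.4], [40.0, -96.3], [50.0, -95.3], [60.0, -95.4], [70.0, -95.4], [80.0, -95.5]] slope deg 0.426181223485847
pin 116 [596.9  97.4 172.1] [594.  92. 165.] [603. 104. 178.]
pin 215 [609.4  37.9 175.9] [607.  30. 165.] [617.  48. 190.]
pin 137 [626.5 -20.2 172.6] [624. -28. 165.] [630. -13. 179.]
pin 267 [557.   24.5 176. ] [550.  17. 166.] [565.  32. 179.]
[ 0.25091092  0.06349022 -0.96592583]
[[0,[1.8,-7.1,33.4],[0,0.052,-0.001]],[0,[0,-7.1,33.5],[0,0.053,0]],[0,[-1.7,-7.1,33.4],[0,0.052,-0.001]],[0,[-3.5,-7.1,33.3],[0,0.052,-0.001]],[0,[-5.2,-7.2,33.1],[0,0.053,-0.001]],[0,[-6.9,0,25.8],[0,0,0]],[0,[-6.9,0,25.7],[0,0,0]],[0,[-6.9,0,25.8],[0,0,0]],[255,[0,0,0],[0,0,0]],[255,[0,0,0],[0,0,0]]]
[[255,[0,0,0],[0,0,0]],[255,[0,0,0],[0,0,0]],[255,[0,0,0],[0,0,0]],[255,[0,0,0],[0,0,0]],[255,[0,0,0],[0,0,0]],[255,[0,0,0],[0,0,0]],[255,[0,0,0],[0,0,0]],[255,[0,0,0],[0,0,0]],[255,[0,0,0],[0,0,0]],[255,[0,0,0],[0,0,0]]]
end [440.   46.8  52.9] [180.  -15.   14.2] 20
```

Call:
{"method": "servo_tool", "body": {
  "steps": [
    [0, [1.8, -7.1, 33.4], [0, 0.052, -0.001]],
    [0, [0, -7.1, 33.5], [0, 0.053, 0]],
    [0, [-1.7, -7.1, 33.4], [0, 0.052, -0.001]],
    [0, [-3.5, -7.1, 33.3], [0, 0.052, -0.001]],
    [0, [-5.2, -7.2, 33.1], [0, 0.053, -0.001]],
    [0, [-6.9, 0, 25.8], [0, 0, 0]],
    [0, [-6.9, 0, 25.7], [0, 0, 0]],
    [0, [-6.9, 0, 25.8], [0, 0, 0]],
    [0, [0, 0, 0], [0, 0, 0]],
    [255, [0, 0, 0], [0, 0, 0]]
  ]
}}

```text
time_s: 13.95
ee_pos: [440.6, 46.7, 52.8]
ee_rot: [179.9, -15.0, 14.6]
force: [1.3, 0.4, 0.2]
gripper_width: 85.6
gripper_force: 0.0
```

Call:
{"method": "servo_tool", "body": {
  "steps": [
    [255, [0, 0, 0], [0, 0, 0]],
    [255, [0, 0, 0], [0, 0, 0]],
    [255, [0, 0, 0], [0, 0, 0]],
    [255, [0, 0, 0], [0, 0, 0]],
    [255, [0, 0, 0], [0, 0, 0]],
    [255, [0, 0, 0], [0, 0, 0]],
    [255, [0, 0, 0], [0, 0, 0]],
    [255, [0, 0, 0], [0, 0, 0]],
    [255, [0, 0, 0], [0, 0, 0]],
    [255, [0, 0, 0], [0, 0, 0]]
  ]
}}

```text
time_s: 14.95
ee_pos: [440.3, 46.6, 52.6]
ee_rot: [179.9, -15.1, 14.6]
force: [-0.0, -0.2, -0.3]
gripper_width: 15.8
gripper_force: 45.0
```

```bash
sed -i 's/fy=14\./fy=13.7/; s/^rel=.*/rel=np.array([-104.8,0.,52.9])/' plan.py; python3 - <<'E'
from plan import *
chk()
Q=tool(13.7,15)
go([(tcp(loc(-66,48,4),13.7),Q,255,8,.05),(tcp(loc(-66,0,4),13.7),Q,255,8,.05),(tcp(loc(-62,0,0),13.7),Q,255,5,.05),(tcp(loc(-50.5,0,0),13.7),Q,255,2,.05),("wait",2,255)])
E
```

```text
t 14.95 meas [440.3  46.6  52.6] [179.9 -15.1  14.6] err [ 0.3 -0.1 -0.3] 0.32 F [-0.  -0.2 -0.3] w 15.8 gf 45.0 q [  2.4  14.4 131.2   9.   19.9  69.8]
[[255,[1.2,0.6,-3.8],[-0.002,0,0.009]],[255,[0,6.9,0],[0,0,0]],[255,[0,6.8,0],[0,0,0]],[255,[0,6.9,0],[0,0,0]],[255,[0,6.8,0],[0,0,0]],[255,[0,6.9,0],[0,0,0]],[255,[0,6.9,0],[0,0,0]],[255,[0,6.8,-0.1],[0,0,0]],[255,[1.4,0,2.5],[0,0,0]],[255,[1.4,0,2.4],[0,0,0]]]
[[255,[1.9,0,0.5],[0,0,0]],[255,[1.8,0,0.5],[0,0,0]],[255,[1.9,0,0.5],[0,0,0]],[255,[1.8,0,0.5],[0,0,0]],[255,[1.9,0,0.5],[0,0,0]],[255,[1.9,0,0.5],[0,0,0]],[255,[0,0,0],[0,0,0]],[255,[0,0,0],[0,0,0]],[255,[0,0,0],[0,0,0]],[255,[0,0,0],[0,0,0]]]
end [466.7   3.3  52.9] [-180.   -15.    13.7] 20
```

Call:
{"method": "servo_tool", "body": {
  "steps": [
    [255, [1.2, 0.6, -3.8], [-0.002, 0, 0.016]],
    [255, [0, 6.9, 0], [0, 0, 0]],
    [255, [0, 6.8, 0], [0, 0, 0]],
    [255, [0, 6.9, 0], [0, 0, 0]],
    [255, [0, 6.8, 0], [0, 0, 0]],
    [255, [0, 6.9, 0], [0, 0, 0]],
    [255, [0, 6.9, 0], [0, 0, 0]],
    [255, [0, 6.8, -0.1], [0, 0, 0]],
    [255, [1.4, 0, 2.5], [0, 0, 0]],
    [255, [1.4, 0, 2.4], [0, 0, 0]]
  ]
}}

```text
time_s: 15.95
ee_pos: [455.9, 0.2, 52.6]
ee_rot: [-180.0, -15.1, 13.6]
force: [-3.7, -0.5, 4.1]
gripper_width: 15.6
gripper_force: 45.0
```

Call:
{"method": "servo_tool", "body": {
  "steps": [
    [255, [1.9, 0, 0.5], [0, 0, 0]],
    [255, [1.8, 0, 0.5], [0, 0, 0]],
    [255, [1.9, 0, 0.5], [0, 0, 0]],
    [255, [1.8, 0, 0.5], [0, 0, 0]],
    [255, [1.9, 0, 0.5], [0, 0, 0]],
    [255, [0, 0, 0], [0, 0, 0]],
    [255, [0, 0, 0], [0, 0, 0]],
    [255, [0, 0, 0], [0, 0, 0]],
    [255, [0, 0, 0], [0, 0, 0]],
    [255, [0, 0, 0], [0, 0, 0]]
  ]
}}

```text
time_s: 16.95
ee_pos: [465.1, 2.6, 52.7]
ee_rot: [-180.0, -15.1, 13.6]
force: [-0.6, 0.5, -1.6]
gripper_width: 15.9
gripper_force: 45.0
```

```bash
python3 - <<'E'
from plan import *
chk()
E
```

```text
t 16.95 meas [465.1   2.6  52.7] [-180.   -15.1   13.6] err [-1.6 -0.6 -0.3] 0.1 F [-0.6  0.5 -1.6] w 15.9 gf 45.0 q [ -4.2  16.  128.3  12.5  21.8  61.1]
```

Call:
{"method": "servo_tool", "body": {
  "steps": [
    [255, [1, 0, 0.3], [0, 0, 0]],
    [255, [1, 0, 0.3], [0, 0, 0]],
    [255, [1, 0, 0.3], [0, 0, 0]],
    [255, [1, 0, 0.3], [0, 0, 0]],
    [255, [0, 0, 0], [0, 0, 0]],
    [255, [0, 0, 0], [0, 0, 0]],
    [255, [0, 0, 0], [0, 0, 0]],
    [255, [0, 0, 0], [0, 0, 0]],
    [255, [0, 0, 0], [0, 0, 0]],
    [255, [0, 0, 0], [0, 0, 0]]
  ]
}}

```text
time_s: 17.95
ee_pos: [466.8, 3.1, 52.6]
ee_rot: [-179.9, -14.9, 13.6]
force: [-11.7, -7.3, 10.7]
gripper_width: 15.8
gripper_force: 45.0
```

```bash
python3 - <<'E'
from plan import *
chk()
E
```

```text
t 17.95 meas [466.8   3.1  52.6] [-179.9  -14.9   13.6] err [ 0.1 -0.1 -0.4] 0.15 F [-11.7  -7.3  10.7] w 15.8 gf 45.0 q [ -4.1  16.2 128.   12.2  22.1  61.5]
```

```bash
python3 - <<'E'
from plan import *
p,r=load(); p=p+F.apply([-1.95+4.17,0,0]); 
store(p,r); b=p-F.apply([2,0,0])
pin=loc(-62,0,168)
go([(b,None,255,2,.1),("wait",1,255),("wait",5,0),(b+[0,0,90],None,0,30,.1),(pin+[0,0,60],tool(13.7),0,40,.12),(pin,None,0,20,.1),("wait",10,255)])
E
```

```text
[[255,[-1.9,0,-0.5],[0,0,0]],[255,[0,0,0],[0,0,0]],[0,[0,0,0],[0,0,0]],[0,[0,0,0],[0,0,0]],[0,[0,0,0],[0,0,0]],[0,[0,0,0],[0,0,0]],[0,[0,0,0],[0,0,0]],[0,[5.8,0,-21.7],[0,0,0]],[0,[5.8,0,-21.8],[0,0,0]],[0,[5.9,0,-21.7],[0,0,0]]]
[[0,[5.8,0,-21.7],[0,0,0]],[0,[28,0,-14.5],[0,-0.066,0]],[0,[26.9,0,-16.4],[0,-0.065,0]],[0,[25.9,0,-18],[0,-0.066,0]],[0,[24.5,0,-19.7],[0,-0.065,0]],[0,[0,0,20],[0,0,0]],[0,[0,0,20],[0,0,0]],[0,[0,0,20],[0,0,0]],[255,[0,0,0],[0,0,0]],[255,[0,0,0],[0,0,0]]]
[[255,[0,0,0],[0,0,0]],[255,[0,0,0],[0,0,0]],[255,[0,0,0],[0,0,0]],[255,[0,0,0],[0,0,0]],[255,[0,0,0],[0,0,0]],[255,[0,0,0],[0,0,0]],[255,[0,0,0],[0,0,0]],[255,[0,0,0],[0,0,0]],[255,[0,0,0],[0,0,0]],[255,[0,0,0],[0,0,0]]]
end [557.3  25.3 168. ] [-180.    -0.    13.7] 30
```

Call:
{"method": "servo_tool", "body": {
  "steps": [
    [255, [-1.9, 0, -0.5], [0, 0, 0]],
    [255, [0, 0, 0], [0, 0, 0]],
    [0, [0, 0, 0], [0, 0, 0]],
    [0, [0, 0, 0], [0, 0, 0]],
    [0, [0, 0, 0], [0, 0, 0]],
    [0, [0, 0, 0], [0, 0, 0]],
    [0, [0, 0, 0], [0, 0, 0]],
    [0, [5.8, 0, -21.7], [0, 0, 0]],
    [0, [5.8, 0, -21.8], [0, 0, 0]],
    [0, [5.9, 0, -21.7], [0, 0, 0]]
  ]
}}

```text
time_s: 18.95
ee_pos: [467.1, 3.1, 120.7]
ee_rot: [-180.0, -15.0, 13.6]
force: [0.7, 0.3, -0.0]
gripper_width: 76.9
gripper_force: 0.0
```

Call:
{"method": "servo_tool", "body": {
  "steps": [
    [0, [5.8, 0, -21.7], [0, 0, 0]],
    [0, [28, 0, -14.5], [0, -0.066, 0]],
    [0, [26.9, 0, -16.4], [0, -0.065, 0]],
    [0, [25.9, 0, -18], [0, -0.066, 0]],
    [0, [24.5, 0, -19.7], [0, -0.065, 0]],
    [0, [0, 0, 20], [0, 0, 0]],
    [0, [0, 0, 20], [0, 0, 0]],
    [0, [0, 0, 20], [0, 0, 0]],
    [200, [0, 0, 0], [0, 0, 0]],
    [200, [0, 0, 0], [0, 0, 0]]
  ],
  "squeeze": 20
}}

```text
time_s: 19.95
ee_pos: [557.6, 25.0, 167.8]
ee_rot: [-180.0, -0.0, 13.6]
force: [0.2, -0.2, -0.6]
gripper_width: 78.0
gripper_force: 0.0
```

```bash
python3 - <<'E'
from plan import *
chk()
f=grab("top"); w=pts(f); z=w[...,2]; o=outline_of(f,"blank"); print([(round(a["confidence"],2),np.round(np.nanmedian(w[a["pixels"]],0))) for a in o[:4]])
f=grab("side"); save(f,"side_pin.png")
# circle by constant step: rot 5 deg world ccw per row
p,r=load(); rows=0
d=np.radians(5); n=27
S=R.from_euler("z",5,degrees=True); c=np.array([*ax,0]); p2=c+S.apply(p-c); print("row shift",r.inv().apply(p2-p),"rot",-d)
E
```

```text
t 19.95 meas [557.6  25.  167.8] [-180.    -0.    13.6] err [ 0.3 -0.3 -0.2] 0.09 F [ 0.2 -0.2 -0.6] w 78.0 gf 0.0 q [ 1.4 19.8 97.9  0.1 62.3 77.7]
[(0.74, array([647., 208.,  39.])), (0.69, array([ 662., -133.,   39.])), (0.65, array([650.,  86., 118.])), (0.58, array([665., 300.,  38.]))]
row shift [ 2.36417972e-01  5.40713074e+00 -1.34713307e-03] rot -0.08726646259971647
```

View pics/side_pin.png

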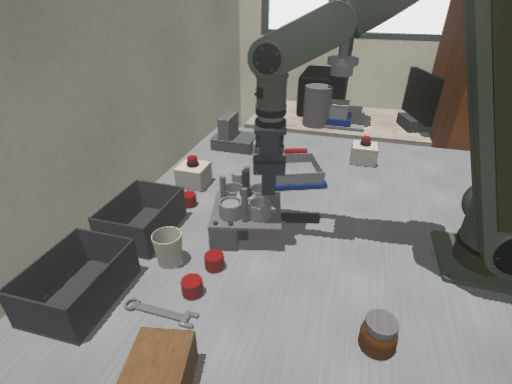

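Call:
{"method": "servo_tool", "body": {
  "steps": [
    [255, [0, 0, 0], [0, 0, 0]],
    [255, [0, 0, 0], [0, 0, 0]],
    [255, [0, 0, 0], [0, 0, 0]],
    [255, [0, 0, 0], [0, 0, 0]],
    [255, [0, 0, 0], [0, 0, 0]],
    [255, [0, 0, 0], [0, 0, 0]],
    [255, [0, 0, 0], [0, 0, 0]],
    [255, [0, 0, 0], [0, 0, 0]],
    [255, [0, 0, 0], [0, 0, 0]],
    [255, [0, 0, 0], [0, 0, 0]]
  ]
}}

```text
time_s: 21.1
ee_pos: [557.6, 24.8, 167.7]
ee_rot: [-180.0, -0.1, 13.6]
force: [-1.0, -0.6, 0.5]
gripper_width: 15.4
gripper_force: 20.0
```

Call:
{"method": "servo_tool", "body": {
  "steps": [
    [255, [0.2, 5.4, 0], [0, 0, -0.087]],
    [255, [0.2, 5.4, 0], [0, 0, -0.087]],
    [255, [0.3, 5.4, 0], [0, 0, -0.087]],
    [255, [0.2, 5.4, 0], [0, 0, -0.087]],
    [255, [0.2, 5.4, 0], [0, 0, -0.087]],
    [255, [0.3, 5.4, 0], [0, 0, -0.087]],
    [255, [0.2, 5.4, 0], [0, 0, -0.087]],
    [255, [0.2, 5.4, 0], [0, 0, -0.087]],
    [255, [0.3, 5.4, 0], [0, 0, -0.087]],
    [255, [0.2, 5.4, 0], [0, 0, -0.087]]
  ]
}}

```text
time_s: 22.1
ee_pos: [589.6, -15.9, 167.6]
ee_rot: [-179.9, -0.1, 63.7]
force: [-1.3, 0.7, 1.1]
gripper_width: 15.8
gripper_force: 20.0
```

```bash
cat > ck.py <<'E'
from plan import *
chk(); s=state(); d=np.array(s["ee_pos"][:2])-ax; print("r",np.hypot(*d),"ang",np.degrees(np.arctan2(d[1],d[0]))-fy)
E
python3 ck.py
```

```text
t 22.1 meas [589.6 -15.9 167.6] [-1.799e+02 -1.000e-01  6.370e+01] err [ 32.2 -41.2  -0.3] 49.96 F [-1.3  0.7  1.1] w 15.8 gf 20.0 q [-2.7 22.5 93.6  0.1 64.  23.6]
r 62.545063022278626 ang -130.32711008076416
```

Turned 50° cleanly; continue to 135°.

Call:
{"method": "servo_tool", "body": {
  "steps": [
    [255, [0.2, 5.4, 0], [0, 0, -0.087]],
    [255, [0.2, 5.4, 0], [0, 0, -0.087]],
    [255, [0.3, 5.4, 0], [0, 0, -0.087]],
    [255, [0.2, 5.4, 0], [0, 0, -0.087]],
    [255, [0.2, 5.4, 0], [0, 0, -0.087]],
    [255, [0.3, 5.4, 0], [0, 0, -0.087]],
    [255, [0.2, 5.4, 0], [0, 0, -0.087]],
    [255, [0.2, 5.4, 0], [0, 0, -0.087]],
    [255, [0.3, 5.4, 0], [0, 0, -0.087]],
    [255, [0.2, 5.4, 0], [0, 0, -0.087]]
  ]
}}

```text
time_s: 23.1
ee_pos: [641.7, -17.6, 167.6]
ee_rot: [-179.9, -0.1, 113.5]
force: [-2.6, -0.8, 1.7]
gripper_width: 15.4
gripper_force: 20.0
```

Call:
{"method": "servo_tool", "body": {
  "steps": [
    [255, [0.2, 5.4, 0], [0, 0, -0.087]],
    [255, [0.2, 5.4, 0], [0, 0, -0.087]],
    [255, [0.3, 5.4, 0], [0, 0, -0.087]],
    [255, [0.2, 5.4, 0], [0, 0, -0.087]],
    [255, [0.2, 5.4, 0], [0, 0, -0.087]],
    [255, [0.1, 4.4, 0], [0, 0, -0.07]],
    [255, [0.1, 3.3, 0], [0, 0, -0.053]],
    [255, [0.1, 2.2, 0], [0, 0, -0.035]],
    [255, [0, 1.1, 0], [0, 0, -0.017]],
    [255, [0, 0, 0], [0, 0, 0]]
  ]
}}

```text
time_s: 24.1
ee_pos: [670.2, 7.0, 167.7]
ee_rot: [180.0, -0.1, 148.3]
force: [-3.0, -0.2, 1.4]
gripper_width: 15.4
gripper_force: 20.0
```

```bash
python3 ck.py; python3 - <<'E'
from plan import *
for n in("top","side"):
    f=grab(n); w=pts(f); o=outline_of(f,"blank"); print(n,[(round(a["confidence"],2),np.round(a["at"]),np.round(np.nanmedian(w[a["pixels"]],0))) for a in o[:5]])
    save(f,n+"_turn.png")
    h=loc(-55,0,0); m=np.hypot(w[...,0]-h[0],w[...,1]-h[1])<20; print("hole z",np.round(np.percentile(w[m][:,2],[5,50,95])) if m.any() else None)
E
```

```text
t 24.1 meas [670.2   7.  167.7] [ 1.800e+02 -1.000e-01  1.483e+02] err [112.9 -18.3  -0.3] 134.58 F [-3.  -0.2  1.4] w 15.4 gf 20.0 q [ -0.4  29.4  81.8   0.1  68.8 -58.7]
r 62.061438172855084 ang -45.77776881074756
top [(0.72, array([383., 154.]), array([ 695., -406.,   92.])), (0.6, array([175., 168.]), array([666., 302.,  39.])), (0.59, array([302., 166.]), array([ 663., -133.,   39.])), (0.57, array([271., 124.]), array([834., -42.,  39.])), (0.43, array([202., 177.]), array([650., 209.,  38.]))]
hole z [565. 569. 573.]
side [(0.83, array([214., 258.]), array([644., 223.,  37.])), (0.73, array([192., 287.]), array([659., 316.,  38.])), (0.64, array([186., 198.]), array([826., -31.,  32.])), (0.32, array([164., 355.]), array([617., 514.,  80.]))]
hole z None
```

```bash
python3 - <<'E'
from plan import *
s=state(); store(s["ee_pos"],R.from_euler("xyz",s["ee_rot"],degrees=True))
p,r=load(); print(p)
go([(p+[0,0,70],None,0,25,.1),(np.array([560,10,270]),tool(80),0,45,.14),(np.array([440,-5,290]),tool(13.7),0,45,.14)])
E
```

```text
[670.15748818   7.03175979 167.63709014]
[[0,[0,0,-23.3],[0,0,0]],[0,[0.1,0,-23.4],[0,0,0]],[0,[0,0.1,-23.3],[0,0,0]],[0,[10.6,-6.2,-3.6],[0,0,0.132]],[0,[9.7,-7.5,-3.6],[0,0,0.133]],[0,[8.6,-8.7,-3.6],[0,-0.001,0.132]],[0,[7.4,-9.8,-3.6],[0,0,0.132]],[0,[6,-10.6,-3.5],[0,0,0.133]],[0,[4.6,-11.4,-3.6],[0,0,0.132]],[0,[3,-11.8,-3.6],[0,0,0.133]]]
[[0,[1.4,-12.2,-3.6],[0,0,0.132]],[0,[-0.2,-12.2,-3.6],[0,-0.001,0.132]],[0,[-4,-12.8,-2.2],[0,0,0.129]],[0,[-5.5,-12.3,-2.2],[0,0,0.128]],[0,[-7.1,-11.4,-2.3],[0,0,0.129]],[0,[-8.5,-10.4,-2.2],[0,0,0.128]],[0,[-9.8,-9.3,-2.2],[0,0,0.129]],[0,[-10.8,-7.9,-2.2],[0,0,0.129]],[0,[-11.8,-6.4,-2.2],[0,0,0.128]],[0,[-12.6,-4.9,-2.3],[0,0,0.129]]]
[[0,[-13,-3.2,-2.2],[0,0,0.128]],[0,[0,0,0],[0,0,0]],[0,[0,0,0],[0,0,0]],[0,[0,0,0],[0,0,0]],[0,[0,0,0],[0,0,0]],[0,[0,0,0],[0,0,0]],[0,[0,0,0],[0,0,0]],[0,[0,0,0],[0,0,0]],[0,[0,0,0],[0,0,0]],[0,[0,0,0],[0,0,0]]]
end [440.  -5. 290.] [180.    0.   13.7] 30
```

Call:
{"method": "servo_tool", "body": {
  "steps": [
    [255, [0, 0.9, 0], [0, 0, -0.014]],
    [255, [0, 0, 0], [0, 0, 0]],
    [255, [0, 0, 0], [0, 0, 0]],
    [255, [0, 0, 0], [0, 0, 0]],
    [0, [0, 0, 0], [0, 0, 0]],
    [0, [0, 0, 0], [0, 0, 0]],
    [0, [0, 0, 0], [0, 0, 0]],
    [0, [0, 0, 0], [0, 0, 0]],
    [0, [0, 0, 0], [0, 0, 0]],
    [0, [0, 0, 0], [0, 0, 0]]
  ]
}}

```text
time_s: 25.3
ee_pos: [671.5, 7.7, 167.8]
ee_rot: [179.9, 0.0, 149.1]
force: [-0.0, 0.5, 0.3]
gripper_width: 60.9
gripper_force: 0.0
```

Call:
{"method": "servo_tool", "body": {
  "steps": [
    [0, [0, 0, -23.3], [0, 0, 0]],
    [0, [0.1, 0, -23.4], [0, 0, 0]],
    [0, [0, 0.1, -23.3], [0, 0, 0]],
    [0, [10.6, -6.2, -3.6], [0, 0, 0.132]],
    [0, [9.7, -7.5, -3.6], [0, 0, 0.133]],
    [0, [8.6, -8.7, -3.6], [0, 0, 0.132]],
    [0, [7.4, -9.8, -3.6], [0, 0, 0.132]],
    [0, [6, -10.6, -3.5], [0, 0, 0.133]],
    [0, [4.6, -11.4, -3.6], [0, 0, 0.132]],
    [0, [3, -11.8, -3.6], [0, 0, 0.133]]
  ]
}}

```text
time_s: 26.3
ee_pos: [585.0, 8.8, 263.0]
ee_rot: [179.9, -0.0, 95.6]
force: [0.6, -0.1, -0.7]
gripper_width: 91.2
gripper_force: 0.0
```

Call:
{"method": "servo_tool", "body": {
  "steps": [
    [0, [1.4, -12.2, -3.6], [0, 0, 0.132]],
    [0, [-0.2, -12.2, -3.6], [0, 0, 0.132]],
    [0, [-4, -12.8, -2.2], [0, 0, 0.129]],
    [0, [-5.5, -12.3, -2.2], [0, 0, 0.128]],
    [0, [-7.1, -11.4, -2.3], [0, 0, 0.129]],
    [0, [-8.5, -10.4, -2.2], [0, 0, 0.128]],
    [0, [-9.8, -9.3, -2.2], [0, 0, 0.129]],
    [0, [-10.8, -7.9, -2.2], [0, 0, 0.129]],
    [0, [-11.8, -6.4, -2.2], [0, 0, 0.128]],
    [0, [-12.6, -4.9, -2.3], [0, 0, 0.129]]
  ]
}}

```text
time_s: 27.3
ee_pos: [453.9, -5.9, 287.9]
ee_rot: [-180.0, -0.1, 21.6]
force: [0.2, 0.1, -0.4]
gripper_width: 91.5
gripper_force: 0.0
```

```bash
python3 - <<'E'
from mh import *
chk(); f=grab("wrist"); w=handle(f,445,0); save(f,"wr3.png")
l=F.inv().apply((w-np.array([*ax,0])).reshape(-1,3)).reshape(w.shape)
for a in (45,135,180,225,315):
    a=np.radians(a); m=np.hypot(l[...,0]-55*np.cos(a),l[...,1]-55*np.sin(a))<18; print(np.degrees(a),m.sum(),np.round(np.nanpercentile(l[m][:,2],[5,50,95])) if m.any() else None)
hi=((w[...,2]>165)&(w[...,2]<182)&(abs(w[...,0]-617)<90)&(abs(w[...,1]-40)<90)).astype(np.uint8); n,L,s,_=cv2.connectedComponentsWithStats(hi)
for i in range(1,n):
    if s[i,4]>15: q=l[L==i].mean(0); print("pin",s[i,4],np.round(q,1),np.degrees(np.arctan2(q[1],q[0])))
cv2.imwrite("pics/wr3c.png",cv2.resize(f["color"][:220,130:400],None,fx=2.5,fy=2.5)[...,::-1])
E
```

```text
t 27.3 meas [453.9  -5.9 287.9] [-1.80e+02 -1.00e-01  2.16e+01] err [13.9 -0.9 -2.1] 7.85 F [ 0.2  0.1 -0.4] w 91.5 gf 0.0 q [-2.2  5.4 99.   0.1 75.5 66.2]
t 27.3 meas [453.9  -5.9 287.9] [-1.80e+02 -1.00e-01  2.16e+01] err [13.9 -0.9 -2.1] 7.85 F [ 0.2  0.1 -0.4] w 91.5 gf 0.0 q [-2.2  5.4 99.   0.1 75.5 66.2]
handle n 898 yaw 13.6 rectang 13.5 rear [417.4  -8.5] front [521.9  16.8] z 62.370930929206935
45.0 112 [ 77.  86. 101.]
135.0 1089 [ 77. 121. 177.]
180.0 607 [42. 44. 45.]
225.0 1303 [  4. 115. 177.]
315.0 422 [ 78.  98. 122.]
pin 170 [-8.30e+00 -1.00e-01  1.74e+02] -179.0625248068877
pin 323 [-45.4  41.7 175.7] 137.45935388209128
pin 316 [-44.  -44.  175.7] -135.02281990652335
```

View pics/wr3c.png

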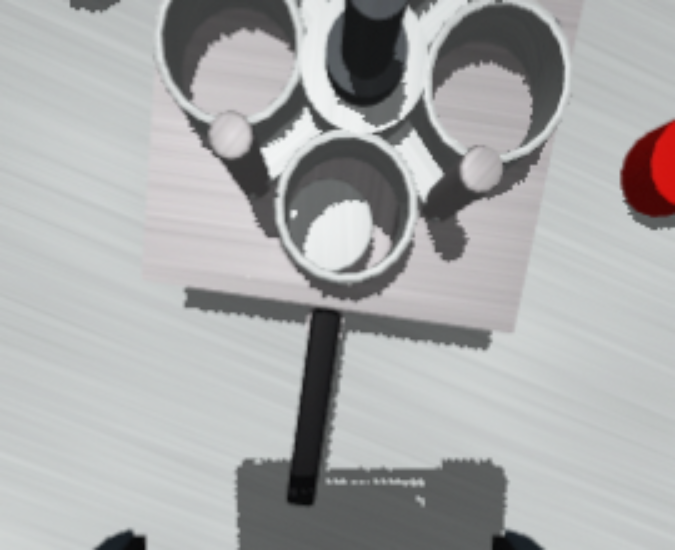

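```bash
cat > kin.py <<'E'
import numpy as np
from scipy.optimize import least_squares
from scipy.spatial.transform import Rotation as R
D=[([18.35,89.71],[170.8,-548.6,235.1],[180,0,17.3]),([16.7,82.8],[450.2,361.5,300.1],[180,0,165]),([3.8,99.1],[440,10.2,299.5],[180,0,14.4]),
([19.8,97.9],[557.6,25,167.8],[180,0,13.6]),([29.4,81.8],[670.2,7,167.7],[180,0,148]),([22.5,93.6],[589.6,-15.9,167.6],[180,0,63]),
([16,128.3],[465.1,2.6,52.7],[-180,-15.1,13.6]),([14.4,131.2],[440.3,46.6,52.6],[179.9,-15.1,14.6]),([26.2,113.5],[444.7,365.9,52.7],[-180,25,164.5]),([10.1,138],[393.6,179,71.3],[180,25,-166])]
def wr(k,q2,q3): 
    o,h,L1,L2,b,d=k; a=np.radians(q2); c=np.radians(q2+q3)
    return o+L1*np.sin(a)+L2*np.sin(c)+b*np.cos(c), h+L1*np.cos(a)+L2*np.cos(c)-b*np.sin(c)
def res(k):
    e=[]
    for q,p,r in D:
        w=np.array(p)-k[5]*R.from_euler("xyz",r,degrees=True).apply([0,0,1]); a,z=wr(k,*q); e+=[a-np.hypot(w[0],w[1]),z-w[2]]
    return e
s=least_squares(res,[0,300,400,400,0,250]); K=s.x
def ik(p,zt,q0=(30,70)):
    w=np.array(p)-K[5]*np.array(zt); f=lambda q:np.array(wr(K,*q))-[np.hypot(w[0],w[1]),w[2]]
    t=least_squares(f,q0,bounds=([-48,12.5],[115,149.5])); q2,q3=t.x; j1=np.arctan2(w[1],w[0]); c=np.radians(q2+q3)
    fore=np.array([np.sin(c)*np.cos(j1),np.sin(c)*np.sin(j1),np.cos(c)])
    return np.round([np.degrees(j1),q2,q3,np.degrees(np.arccos(np.clip(fore@zt,-1,1))),np.linalg.norm(t.fun)],1)
if __name__=="__main__": print(np.round(K,1),np.round(s.fun,1))
E
python3 kin.py; cat > pour.py <<'E'
from plan import *
from kin import ik
tray=np.array([540.7,-330.,0]); ps=-31.3
def pourpose(th,lean,L,grel,yaw=ps):
    S=R.from_euler("z",yaw,degrees=True)*R.from_euler("y",th,degrees=True)
    T=S*R.from_euler("x",180,degrees=True)*R.from_euler("y",lean,degrees=True)
    return L+S.apply(grel-np.array([45,0,9.])),T
def Lp(rad,z): 
    u=np.array([np.cos(np.radians(ps)),np.sin(np.radians(ps)),0]); return tray+u*rad+[0,0,z]
E
python3 - <<'E'
from pour import *
g=np.array([-104,0,52.9])
for lean in (15,22):
  for th in (0,40,60,80,88):
    P,T=pourpose(th,lean,Lp(-20,88),g); print(lean,th,np.round(P),ik(P,T.apply([0,0,1])))
Q=tool(13.6,22); print(ik([467,3.5,53],Q.apply([0,0,1])),ik([445,-2,60],Q.apply([0,0,1])))
E
```

```text
[-2.000e-01  1.418e+02  5.915e+02  4.174e+02  2.530e+01  3.145e+02] [ 0.4  0.1 -0.2 -0.1  0.1  0.1 -0.3 -0.4 -0.1  0.4 -0.  -0.2 -0.   0.3
 -0.1 -0.3  0.3  0.1 -0.1  0. ]
15 0 [ 396. -242.  132.] [-31.5   8.1 122.6  34.2   0. ]
15 40 [ 450. -275.  217.] [-31.4  27.8  81.7  95.6   0. ]
15 60 [ 492. -301.  239.] [-31.4  42.3  60.5 122.1   0. ]
15 80 [ 538. -329.  242.] [-31.4  58.6  38.3 148.1   0. ]
15 88 [ 557. -340.  238.] [-31.4  65.6  28.6 158.8   0. ]
22 0 [ 396. -242.  132.] [-31.5   6.1 127.6  24.3   0. ]
22 40 [ 450. -275.  217.] [-31.4  24.   85.8  88.2   0. ]
22 60 [ 492. -301.  239.] [-31.4  38.6  64.1 115.2   0. ]
22 80 [ 538. -329.  242.] [-31.4  55.2  41.1 141.8   0. ]
22 88 [ 557. -340.  238.] [-31.4  62.4  30.8 152.7   0. ]
[ -3.9  15.2 133.   12.5   0. ] [ -5.1  12.8 135.   13.1   0. ]
```

```bash
python3 - <<'E'
from pour import *
s=state(); store(s["ee_pos"],R.from_euler("xyz",s["ee_rot"],degrees=True))
Q=tool(13.6,22); zt=Q.apply([0,0,1])
G=np.array([467,3.5,50])-3*zt
print("grel",F.inv().apply(G-np.array([467,3.5,0]))+[-104,0,0])
go([(G+[0,0,80],Q,0,40,.14),(G,Q,0,27,.14),("wait",11,255)])
E
```

```text
grel [-1.05123818e+02  1.96143454e-03  5.27815516e+01]
[[0,[4.1,-0.9,38.9],[-0.007,0.096,0.033]],[0,[0.3,-1.2,39.1],[-0.006,0.096,0.034]],[0,[-3.6,-1.4,38.9],[-0.007,0.095,0.033]],[0,[-7.2,-1.5,38.4],[-0.007,0.096,0.034]],[0,[-10,0,24.7],[0,0,0]],[0,[-10,0,24.8],[0,0,0]],[0,[-10,0,24.7],[0,0,0]],[255,[0,0,0],[0,0,0]],[255,[0,0,0],[0,0,0]],[255,[0,0,0],[0,0,0]]]
[[255,[0,0,0],[0,0,0]],[255,[0,0,0],[0,0,0]],[255,[0,0,0],[0,0,0]],[255,[0,0,0],[0,0,0]],[255,[0,0,0],[0,0,0]],[255,[0,0,0],[0,0,0]],[255,[0,0,0],[0,0,0]],[255,[0,0,0],[0,0,0]],[255,[0,0,0],[0,0,0]],[255,[0,0,0],[0,0,0]]]
end [465.9   3.2  52.8] [180.  -22.   13.6] 20
```

Call:
{"method": "servo_tool", "body": {
  "steps": [
    [0, [4.1, -0.9, 38.9], [-0.007, 0.096, 0.033]],
    [0, [0.3, -1.2, 39.1], [-0.006, 0.096, 0.034]],
    [0, [-3.6, -1.4, 38.9], [-0.007, 0.095, 0.033]],
    [0, [-7.2, -1.5, 38.4], [-0.007, 0.096, 0.034]],
    [0, [-10, 0, 24.7], [0, 0, 0]],
    [0, [-10, 0, 24.8], [0, 0, 0]],
    [0, [-10, 0, 24.7], [0, 0, 0]],
    [0, [0, 0, 0], [0, 0, 0]],
    [255, [0, 0, 0], [0, 0, 0]],
    [255, [0, 0, 0], [0, 0, 0]]
  ],
  "squeeze": 60
}}

```text
time_s: 28.35
ee_pos: [469.5, 3.9, 55.6]
ee_rot: [180.0, -21.9, 14.3]
force: [0.2, 0.2, 0.4]
gripper_width: 78.1
gripper_force: 0.0
```

Call:
{"method": "servo_tool", "body": {
  "steps": [
    [255, [0, 0, 0], [0, 0, 0]],
    [255, [0, 0, 0], [0, 0, 0]],
    [255, [0, 0, 0], [0, 0, 0]],
    [255, [0, 0, 0], [0, 0, 0]],
    [255, [0, 0, 0], [0, 0, 0]],
    [255, [0, 0, 0], [0, 0, 0]],
    [255, [0, 0, 0], [0, 0, 0]],
    [255, [0, 0, 0], [0, 0, 0]],
    [255, [0, 0, 0], [0, 0, 0]],
    [255, [0, 0, 0], [0, 0, 0]]
  ]
}}

```text
time_s: 29.35
ee_pos: [468.0, 3.8, 54.1]
ee_rot: [-179.9, -21.8, 14.2]
force: [-0.4, -1.2, 0.8]
gripper_width: 15.6
gripper_force: 59.9
```

```bash
python3 - <<'E'
from pour import *
chk()
s=state(); r=R.from_euler("xyz",s["ee_rot"],degrees=True); store(s["ee_pos"],r)
p=np.array(s["ee_pos"])
lift=p+F.apply([-14,0,0])+[0,0,6]
segs=[(p+[0,0,3],None,255,2,.05),(lift,None,255,4,.05)]
Q=tool(s["ee_rot"][2],22)
for i in range(1,10):
    A=R.from_euler("z",-2*i,degrees=True); segs.append((A.apply(lift),A*Q,255,40,.2))
go(segs)
for q in (segs[1][0],segs[-1][0]): print(ik(q,(segs[-1][1] if q is segs[-1][0] else Q).apply([0,0,1])))
E
```

```text
t 29.35 meas [468.    3.8  54.1] [-179.9  -21.8   14.2] err [2.2 0.6 1.3] 0.66 F [-0.4 -1.2  0.8] w 15.6 gf 59.9 q [ -5.9  15.2 132.6  32.4  13.8  39.6]
[[255,[0.6,0,-1.4],[0,0,0]],[255,[0.5,0,-1.4],[0,0,0]],[255,[-3,0,-2],[0,0,0]],[255,[-2.9,-0.1,-2],[0,0,0]],[255,[-3,0,-2],[0,0,0]],[255,[-3,0,-2],[0,0,0]],[255,[-3.8,15.3,-1.5],[-0.014,0.004,0.032]],[255,[-3.9,15.3,-1.6],[-0.013,0,0.033]],[255,[-3.8,15.3,-1.5],[-0.013,0,0.032]],[255,[-3.8,15.3,-1.6],[-0.013,0,0.032]]]
[[255,[-3.9,15.3,-1.5],[-0.013,0,0.033]],[255,[-3.8,15.3,-1.6],[-0.013,0,0.032]],[255,[-3.9,15.4,-1.5],[-0.013,0,0.033]],[255,[-3.8,15.3,-1.6],[-0.013,0,0.032]],[255,[-3.8,15.3,-1.5],[-0.013,0,0.032]],[255,[0,0,0],[0,0,0]],[255,[0,0,0],[0,0,0]],[255,[0,0,0],[0,0,0]],[255,[0,0,0],[0,0,0]],[255,[0,0,0],[0,0,0]]]
end [ 432.4 -140.    60.1] [-180.   -22.    -3.8] 20
[ -4.8  13.5 133.9  13.6   0. ]
[-22.8  13.5 133.9  13.6   0. ]
```

Call:
{"method": "servo_tool", "body": {
  "steps": [
    [255, [0.6, 0, -1.4], [0, 0, 0]],
    [255, [0.5, 0, -1.4], [0, 0, 0]],
    [255, [-3, 0, -2], [0, 0, 0]],
    [255, [-2.9, -0.1, -2], [0, 0, 0]],
    [255, [-3, 0, -2], [0, 0, 0]],
    [255, [-3, 0, -2], [0, 0, 0]],
    [255, [0, 0, 0], [0, 0, 0]],
    [255, [0, 0, 0], [0, 0, 0]],
    [255, [0, 0, 0], [0, 0, 0]],
    [255, [-3.8, 15.3, -1.5], [-0.013, 0, 0.032]]
  ]
}}

```text
time_s: 30.35
ee_pos: [454.2, -14.6, 60.1]
ee_rot: [-179.9, -21.7, 12.3]
force: [0.0, -0.7, -4.4]
gripper_width: 15.8
gripper_force: 60.0
```

```bash
python3 ck.py
```

```text
t 30.35 meas [454.2 -14.6  60.1] [-179.9  -21.7   12.3] err [ 21.8 125.4  -0. ] 16.15 F [ 0.  -0.7 -4.4] w 15.8 gf 60.0 q [ -8.6  13.5 133.7  32.1  14.5  39.2]
r 172.29752143294226 ang -175.2395191607539
```

```bash
python3 - <<'E'
from pour import *
g=np.array([-103,0,54.1])
P0,T0=pourpose(0,21.8,Lp(-20,95),g); print(P0)
p,r=load(); p=p+[0,0,0]
go([(p+[-5,-3,82],None,255,12,.05),(P0,T0,255,14,.05)],pad=True)
E
```

```text
[ 397.15091654 -242.7207892   140.1       ]
[[255,[3.8,0.5,-11.1],[0,0,0]],[255,[3.7,0.4,-11.1],[0,0,0]],[255,[3.8,0.5,-11.2],[0,0,0]],[255,[3.7,0.5,-11.1],[0,0,0]],[255,[3.8,0.5,-11.1],[0,0,0]],[255,[3.7,0.4,-11.1],[0,0,0]],[255,[3.8,0.5,-11.1],[0,0,0]],[255,[-2.3,10.1,-0.7],[-0.018,0,0.045]],[255,[-1.8,10.3,-0.5],[-0.018,-0.001,0.044]],[255,[-1.3,10.3,-0.4],[-0.018,0,0.045]]]
[[255,[-0.9,10.4,-0.1],[-0.018,0,0.044]],[255,[-0.4,10.4,0],[-0.018,-0.001,0.045]],[255,[0,10.5,0.3],[-0.018,0,0.044]],[255,[0.5,10.4,0.4],[-0.018,0,0.045]],[255,[1,10.3,0.6],[-0.018,-0.001,0.044]],[255,[1.4,10.3,0.8],[-0.017,0,0.045]],[255,[1.9,10.2,0.9],[-0.018,0,0.045]],[255,[0,0,0],[0,0,0]],[255,[0,0,0],[0,0,0]],[255,[0,0,0],[0,0,0]]]
end [ 397.2 -242.7  140.1] [-180.   -21.8  -31.3] 20
```

Call:
{"method": "servo_tool", "body": {
  "steps": [
    [255, [-3.9, 15.3, -1.6], [-0.013, 0, 0.033]],
    [255, [-3.8, 15.3, -1.5], [-0.013, 0, 0.032]],
    [255, [-3.8, 15.3, -1.6], [-0.013, 0, 0.032]],
    [255, [-3.9, 15.3, -1.5], [-0.013, 0, 0.033]],
    [255, [-3.8, 15.3, -1.6], [-0.013, 0, 0.032]],
    [255, [-3.9, 15.4, -1.5], [-0.013, 0, 0.033]],
    [255, [-3.8, 15.3, -1.6], [-0.013, 0, 0.032]],
    [255, [-3.8, 15.3, -1.5], [-0.013, 0, 0.032]],
    [255, [0, 0, 0], [0, 0, 0]],
    [255, [0, 0, 0], [0, 0, 0]]
  ]
}}

```text
time_s: 31.35
ee_pos: [432.6, -139.7, 60.2]
ee_rot: [-180.0, -21.7, -3.7]
force: [-0.4, -0.0, -3.4]
gripper_width: 15.8
gripper_force: 60.0
```

Call:
{"method": "servo_tool", "body": {
  "steps": [
    [255, [3.8, 0.5, -11.1], [0, 0, 0]],
    [255, [3.7, 0.4, -11.1], [0, 0, 0]],
    [255, [3.8, 0.5, -11.2], [0, 0, 0]],
    [255, [3.7, 0.5, -11.1], [0, 0, 0]],
    [255, [3.8, 0.5, -11.1], [0, 0, 0]],
    [255, [3.7, 0.4, -11.1], [0, 0, 0]],
    [255, [3.8, 0.5, -11.1], [0, 0, 0]],
    [255, [-2.3, 10.1, -0.7], [-0.018, 0, 0.045]],
    [255, [-1.8, 10.3, -0.5], [-0.018, 0, 0.044]],
    [255, [-1.3, 10.3, -0.4], [-0.018, 0, 0.045]]
  ]
}}

```text
time_s: 32.35
ee_pos: [418.5, -172.0, 141.5]
ee_rot: [-180.0, -21.7, -12.0]
force: [-0.6, 0.2, -4.1]
gripper_width: 16.0
gripper_force: 60.0
```

Call:
{"method": "servo_tool", "body": {
  "steps": [
    [255, [-0.9, 10.4, -0.1], [-0.018, 0, 0.044]],
    [255, [-0.4, 10.4, 0], [-0.018, -0.001, 0.045]],
    [255, [0, 10.5, 0.3], [-0.018, 0, 0.044]],
    [255, [0.5, 10.4, 0.4], [-0.018, 0, 0.045]],
    [255, [1, 10.3, 0.6], [-0.018, -0.001, 0.044]],
    [255, [1.4, 10.3, 0.8], [-0.017, 0, 0.045]],
    [255, [1.9, 10.2, 0.9], [-0.018, 0, 0.045]],
    [255, [0, 0, 0], [0, 0, 0]],
    [255, [0, 0, 0], [0, 0, 0]],
    [255, [0, 0, 0], [0, 0, 0]]
  ]
}}

```text
time_s: 33.35
ee_pos: [397.8, -241.9, 140.2]
ee_rot: [179.9, -21.6, -31.1]
force: [-0.0, -0.2, -3.1]
gripper_width: 15.6
gripper_force: 60.0
```

```bash
python3 - <<'E'
from pour import *
chk()
f=grab("top"); w=pts(f)
o=outline_of(f,"scoop"); print([(round(a["confidence"],2),np.round(a["at"]),np.round(np.nanmedian(w[a["pixels"]],0))) for a in o[:3]])
o=outline_of(f,"blank"); print([(round(a["confidence"],2),np.round(np.nanmedian(w[a["pixels"]],0))) for a in o[:6]])
g=np.array([-103,0,54.1])
segs=[]
for th in list(range(4,41,4))+list(range(43,83,3)):
    P,T=pourpose(th,21.8,Lp(-20,95),g); segs.append((P,T,255,45,.2))
go(segs)
for th in (40,60,82): P,T=pourpose(th,21.8,Lp(-20,95),g); print(ik(P,T.apply([0,0,1])))
E
```

```text
t 33.35 meas [ 397.8 -241.9  140.2] [179.9 -21.6 -31.1] err [0.6 0.9 0.1] 0.27 F [-0.  -0.2 -3.1] w 15.6 gf 60.0 q [-33.2   5.5 126.5   1.5  26.4  86.7]
[(0.92, array([353., 224.]), array([ 472., -297.,   97.]))]
[(0.7, array([650., 208.,  39.])), (0.55, array([834., -42.,  38.])), (0.54, array([665., 303.,  39.])), (0.46, array([ 663., -136.,   39.])), (0.45, array([ 486., -285.,  127.])), (0.3, array([ 695., -404.,   92.]))]
[[255,[7,0,-8.1],[0,-0.07,0]],[255,[7.1,0,-8.2],[0,-0.07,0]],[255,[7,0,-8.2],[0,-0.07,0]],[255,[7.1,0,-8.2],[0,-0.07,0]],[255,[7,0,-8.2],[0,-0.069,0]],[255,[7.1,0,-8.2],[-0.001,-0.07,0]],[255,[7,0,-8.1],[0,-0.07,0]],[255,[7.1,0,-8.2],[0,-0.07,0]],[255,[7,0,-8.2],[0,-0.07,0]],[255,[7,0,-8.2],[0,-0.069,0]]]
[[255,[5.3,0,-6.2],[0,-0.053,0]],[255,[5.2,0,-6.1],[0,-0.052,0]],[255,[5.2,0,-6.2],[0,-0.052,0]],[255,[5.3,0,-6.2],[0,-0.053,-0.001]],[255,[5.2,0,-6.2],[0,-0.052,0]],[255,[5.3,0,-6.2],[0,-0.053,0]],[255,[5.2,0,-6.2],[0,-0.052,0]],[255,[5.2,0,-6.1],[0,-0.052,0]],[255,[5.3,0,-6.2],[0,-0.053,0]],[255,[5.2,0,-6.2],[0,-0.052,0]]]
[[255,[5.2,0,-6.2],[0,-0.052,0]],[255,[5.3,0,-6.2],[0,-0.053,0]],[255,[5.2,0,-6.1],[0,-0.052,0]],[255,[5.2,0,-6.2],[0,-0.052,0]],[255,[0,0,0],[0,0,0]],[255,[0,0,0],[0,0,0]],[255,[0,0,0],[0,0,0]],[255,[0,0,0],[0,0,0]],[255,[0,0,0],[0,0,0]],[255,[0,0,0],[0,0,0]]]
end [ 544.2 -332.1  247.8] [-180.    60.2  -31.3] 30
[-31.4  24.   84.8  89.4   0. ]
[-31.4  38.7  63.1 116.4   0. ]
[-31.4  57.1  37.5 145.6   0. ]
```

Call:
{"method": "servo_tool", "body": {
  "steps": [
    [255, [7, 0, -8.1], [0, -0.07, 0]],
    [255, [7.1, 0, -8.2], [0, -0.07, 0]],
    [255, [7, 0, -8.2], [0, -0.07, 0]],
    [255, [7.1, 0, -8.2], [0, -0.07, 0]],
    [255, [7, 0, -8.2], [0, -0.069, 0]],
    [255, [7.1, 0, -8.2], [0, -0.07, 0]],
    [255, [7, 0, -8.1], [0, -0.07, 0]],
    [255, [7.1, 0, -8.2], [0, -0.07, 0]],
    [255, [7, 0, -8.2], [0, -0.07, 0]],
    [255, [7, 0, -8.2], [0, -0.069, 0]]
  ]
}}

```text
time_s: 34.5
ee_pos: [453.8, -276.2, 225.1]
ee_rot: [179.9, 18.3, -31.2]
force: [-0.2, 0.1, -3.1]
gripper_width: 16.3
gripper_force: 60.0
```

```bash
python3 ck.py
```

```text
t 34.5 meas [ 453.8 -276.2  225.1] [179.9  18.3 -31.2] err [-90.3  55.9 -22.7] 41.89 F [-0.2  0.1 -3.1] w 16.3 gf 60.0 q [-32.3  24.2  84.5  -0.4  89.6  89. ]
r 356.05782893700945 ang -131.0826847392127
```

Call:
{"method": "servo_tool", "body": {
  "steps": [
    [255, [5.3, 0, -6.2], [0, -0.053, 0]],
    [255, [5.2, 0, -6.1], [0, -0.052, 0]],
    [255, [5.2, 0, -6.2], [0, -0.052, 0]],
    [255, [5.3, 0, -6.2], [0, -0.053, 0]],
    [255, [5.2, 0, -6.2], [0, -0.052, 0]],
    [255, [5.3, 0, -6.2], [0, -0.053, 0]],
    [255, [5.2, 0, -6.2], [0, -0.052, 0]],
    [255, [5.2, 0, -6.1], [0, -0.052, 0]],
    [255, [5.3, 0, -6.2], [0, -0.053, 0]],
    [255, [5.2, 0, -6.2], [0, -0.052, 0]]
  ]
}}

```text
time_s: 35.5
ee_pos: [519.2, -315.8, 248.9]
ee_rot: [179.9, 48.1, -31.3]
force: [0.3, -0.2, -1.6]
gripper_width: 15.6
gripper_force: 60.0
```

Call:
{"method": "servo_tool", "body": {
  "steps": [
    [255, [5.2, 0, -6.2], [0, -0.052, 0]],
    [255, [5.3, 0, -6.2], [0, -0.053, 0]],
    [255, [5.2, 0, -6.1], [0, -0.052, 0]],
    [255, [5.2, 0, -6.2], [0, -0.052, 0]],
    [255, [0, 0, 0], [0, 0, 0]],
    [255, [0, 0, 0], [0, 0, 0]],
    [255, [0, 0, 0], [0, 0, 0]],
    [255, [0, 0, 0], [0, 0, 0]],
    [255, [0, 0, 0], [0, 0, 0]],
    [255, [0, 0, 0], [0, 0, 0]]
  ]
}}

```text
time_s: 36.5
ee_pos: [545.1, -331.8, 248.4]
ee_rot: [179.9, 60.2, -31.4]
force: [0.0, -0.0, -1.7]
gripper_width: 15.5
gripper_force: 60.0
```

```bash
cat > bl.py <<'E'
from pour import *
chk()
for n in("top","side"):
    f=grab(n); w=pts(f); save(f,n+"_pour.png")
    o=outline_of(f,"blank"); print(n,[(round(a["confidence"],2),np.round(np.nanmedian(w[a["pixels"]],0))) for a in o[:6]])
    u=R.from_euler("z",-22.4,degrees=True).apply(w.reshape(-1,3)-tray)
    for a in(22.4,):
        u=R.from_euler("z",-a,degrees=True).apply(w.reshape(-1,3)-tray)
        m=(abs(u[:,0])<72)&(abs(u[:,1])<72)&(u[:,2]>34)&(u[:,2]<85); print(m.sum(), np.round(np.percentile(u[m],[5,50,95],axis=0)) if m.any() else "")
E
python3 bl.py
```

```text
t 36.5 meas [ 545.1 -331.8  248.4] [179.9  60.2 -31.4] err [1.  0.3 0.5] 0.1 F [ 0.  -0.  -1.7] w 15.5 gf 60.0 q [-32.   57.1  37.5  -1.3 145.7  88.6]
top [(0.68, array([649., 209.,  39.])), (0.66, array([666., 303.,  38.])), (0.55, array([ 575., -335.,   63.])), (0.54, array([834., -42.,  38.])), (0.5, array([ 664., -133.,   38.]))]
54 [[ 18. -29.  41.]
 [ 32. -16.  61.]
 [ 41.   6.  68.]]
side [(0.89, array([659., 315.,  37.])), (0.83, array([644., 222.,  38.])), (0.76, array([ 559., -316.,   55.])), (0.74, array([828., -31.,  32.]))]
157 [[ -2. -24.  37.]
 [ 19.   5.  59.]
 [ 40.  15.  66.]]
```

```bash
python3 - <<'E'
from pour import *
s=state(); store(s["ee_pos"],R.from_euler("xyz",s["ee_rot"],degrees=True))
g=np.array([-103,0,54.1]); segs=[]
for i,th in enumerate(np.linspace(76,0,14)):
    P,T=pourpose(th,21.8,Lp(-20-1.5*i,97+1.5*i),g); segs.append((P,T,255,45,.2))
Q=tool(-20,21.8); E=np.array([430,-91,54.3])
segs+=[(E+[0,0,90],Q,255,25,.1),(E+[0,0,6],None,255,21,.1),(E,None,255,2,.1)]
go(segs)
print(ik(E+[0,0,90],Q.apply([0,0,1])),ik(E,Q.apply([0,0,1])))
E
```

```text
[[255,[-11.6,0.8,12.8],[0.002,0.107,-0.001]],[255,[-11.3,0,13.1],[-0.001,0.102,0]],[255,[-11.4,0,12.9],[0,0.102,0]],[255,[-11.4,0,12.7],[0,0.102,0.001]],[255,[-11.3,0,12.5],[0,0.102,0]],[255,[-11.3,-0.1,12.3],[0,0.102,0]],[255,[-11.2,0,12.1],[0.001,0.102,0]],[255,[-11.2,0.1,11.8],[0,0.102,0]],[255,[-11,0,11.7],[0,0.102,0]],[255,[-10.9,0,11.5],[0,0.102,0]]]
[[255,[-10.8,0,11.3],[0,0.102,-0.001]],[255,[-10.6,0,11.2],[0,0.102,0]],[255,[-10.5,0,11.1],[0,0.102,0]],[255,[-10.3,0,10.9],[0,0.102,0]],[255,[-5.1,-21,0.7],[0.01,0,-0.026]],[255,[-4.5,-21,0.8],[0.011,0,-0.026]],[255,[-3.9,-21.2,1.1],[0.01,0,-0.026]],[255,[-3.4,-21.3,1.3],[0.011,0,-0.026]],[255,[-2.9,-21.3,1.5],[0.01,0,-0.027]],[255,[-2.2,-21.4,1.8],[0.01,0,-0.026]]]
[[255,[-1.7,-21.4,2],[0.011,0,-0.026]],[255,[-7.8,0,19.5],[0,0,0]],[255,[-7.8,0,19.5],[0,0,0]],[255,[-7.8,0,19.5],[0,0,0]],[255,[-7.8,0,19.5],[0,0,0]],[255,[-0.8,0,1.8],[0,0,0]],[255,[-0.7,0,1.9],[0,0,0]],[255,[-0.8,0,1.8],[0,0,0]],[255,[0,0,0],[0,0,0]],[255,[0,0,0],[0,0,0]]]
end [430.  -91.   54.3] [-180.   -21.8  -20. ] 30
[ -9.1   2.8 128.8  27.2   0. ] [ -9.1  13.  136.3  10.1   0. ]
```

Call:
{"method": "servo_tool", "body": {
  "steps": [
    [255, [-11.6, 0.8, 12.8], [0.002, 0.107, -0.001]],
    [255, [-11.3, 0, 13.1], [-0.001, 0.102, 0]],
    [255, [-11.4, 0, 12.9], [0, 0.102, 0]],
    [255, [-11.4, 0, 12.7], [0, 0.102, 0.001]],
    [255, [-11.3, 0, 12.5], [0, 0.102, 0]],
    [255, [-11.3, -0.1, 12.3], [0, 0.102, 0]],
    [255, [-11.2, 0, 12.1], [0.001, 0.102, 0]],
    [255, [-11.2, 0.1, 11.8], [0, 0.102, 0]],
    [255, [-11, 0, 11.7], [0, 0.102, 0]],
    [255, [-10.9, 0, 11.5], [0, 0.102, 0]]
  ]
}}

```text
time_s: 37.7
ee_pos: [410.2, -250.7, 211.0]
ee_rot: [-180.0, 1.4, -31.3]
force: [0.3, 0.0, -2.1]
gripper_width: 15.8
gripper_force: 60.0
```

Call:
{"method": "servo_tool", "body": {
  "steps": [
    [255, [-10.8, 0, 11.3], [0, 0.102, -0.001]],
    [255, [-10.6, 0, 11.2], [0, 0.102, 0]],
    [255, [-10.5, 0, 11.1], [0, 0.102, 0]],
    [255, [-10.3, 0, 10.9], [0, 0.102, 0]],
    [255, [-5.1, -21, 0.7], [0.01, 0, -0.026]],
    [255, [-4.5, -21, 0.8], [0.011, 0, -0.026]],
    [255, [-3.9, -21.2, 1.1], [0.01, 0, -0.026]],
    [255, [-3.4, -21.3, 1.3], [0.011, 0, -0.026]],
    [255, [-2.9, -21.3, 1.5], [0.01, 0, -0.027]],
    [255, [-2.2, -21.4, 1.8], [0.01, 0, -0.026]]
  ]
}}

```text
time_s: 38.7
ee_pos: [421.9, -110.2, 146.4]
ee_rot: [179.9, -21.6, -21.5]
force: [-0.1, -0.2, -2.0]
gripper_width: 15.7
gripper_force: 60.0
```

```bash
python3 bl.py
```

```text
t 38.7 meas [ 421.9 -110.2  146.4] [179.9 -21.6 -21.5] err [ -8.  -19.2  92.1] 1.58 F [-0.1 -0.2 -2. ] w 15.7 gf 60.0 q [-14.2   2.3 128.8  -6.   27.5 102.2]
top [(0.68, array([835., -43.,  39.])), (0.63, array([ 561., -325.,   62.])), (0.54, array([650., 208.,  38.])), (0.53, array([663., 303.,  39.])), (0.46, array([ 664., -133.,   39.])), (0.41, array([622.,  37., 119.]))]
167 [[  1. -28.  45.]
 [ 19.  -6.  63.]
 [ 39.  13.  68.]]
side [(0.96, array([659., 316.,  38.])), (0.77, array([645., 222.,  37.])), (0.57, array([828., -31.,  34.])), (0.47, array([ 576., -315.,   58.]))]
47 [[  2. -30.  42.]
 [ 36.  -3.  63.]
 [ 42.   9.  67.]]
```

Call:
{"method": "servo_tool", "body": {
  "steps": [
    [255, [-1.7, -21.4, 2], [0.011, 0, -0.026]],
    [255, [-7.8, 0, 19.5], [0, 0, 0]],
    [255, [-7.8, 0, 19.5], [0, 0, 0]],
    [255, [-7.8, 0, 19.5], [0, 0, 0]],
    [255, [-7.8, 0, 19.5], [0, 0, 0]],
    [255, [-0.8, 0, 1.8], [0, 0, 0]],
    [255, [-0.7, 0, 1.9], [0, 0, 0]],
    [255, [-0.4, 0, 0.9], [0, 0, 0]],
    [255, [0, 0, 0], [0, 0, 0]],
    [255, [0, 0, 0], [0, 0, 0]]
  ]
}}

```text
time_s: 39.9
ee_pos: [430.5, -91.2, 56.1]
ee_rot: [-180.0, -21.9, -20.0]
force: [0.2, -0.5, -1.3]
gripper_width: 15.7
gripper_force: 60.0
```

```bash
python3 ck.py; python3 - <<'E'
from plan import *
for n in("top","side"):
    f=grab(n); w=pts(f); c=f["color"].max(2)
    S=R.from_euler("z",-20,degrees=True); s=state(); o=np.array(s["ee_pos"])*[1,1,0]+S.apply([103,0,0])
    l=S.inv().apply((w-o).reshape(-1,3)); 
    for a in (-30,0,25):
        m=(abs(l[:,0]-a)<8)&(abs(l[:,1])<25)&(l[:,2]<30); print(n,a,m.sum(),np.round(np.median(l[m][:,2]),1) if m.any() else "")
E
```

```text
t 39.9 meas [430.5 -91.2  56.1] [-180.   -21.9  -20. ] err [ 0.5 -0.2  1.8] 0.09 F [ 0.2 -0.5 -1.3] w 15.7 gf 60.0 q [-11.1  12.8 136.2 -19.3   9.9 117.3]
r 228.4892481651601 ang -158.6665203448025
top -30 62 5.0
top 0 62 5.1
top 25 62 3.3
side -30 0 
side 0 1 6.4
side 25 1 5.7
```

Call:
{"method": "servo_tool", "body": {
  "steps": [
    [255, [-0.3, 0, 0.7], [0, 0, 0]],
    [255, [-0.2, 0, 0.6], [0, 0, 0]],
    [255, [0, 0, 0], [0, 0, 0]],
    [220, [0, 0, 0], [0, 0, 0]],
    [180, [0, 0, 0], [0, 0, 0]],
    [100, [0, 0, 0], [0, 0, 0]],
    [0, [0, 0, 0], [0, 0, 0]],
    [0, [0, 0, 0], [0, 0, 0]],
    [0, [0, 0, 0], [0, 0, 0]],
    [0, [0, 0, 0], [0, 0, 0]]
  ]
}}

```text
time_s: 41.0
ee_pos: [430.0, -91.0, 53.9]
ee_rot: [-180.0, -21.8, -20.0]
force: [-0.3, -0.2, 0.8]
gripper_width: 60.7
gripper_force: 0.0
```

Call:
{"method": "servo_tool", "body": {
  "steps": [
    [0, [4, 0, -10], [0, 0, 0]],
    [0, [8, 0, -20], [0, 0, 0]],
    [0, [8, 0, -20], [0, 0, 0]],
    [0, [8, 0, -20], [0, 0, 0]],
    [0, [8, 0, -20], [0, 0, 0]],
    [0, [8, 0, -20], [0, 0, 0]],
    [0, [8, 0, -20], [0, 0, 0]],
    [0, [8, 0, -20], [0, 0, 0]],
    [0, [0, 0, 0], [0, 0, 0]],
    [0, [0, 0, 0], [0, 0, 0]]
  ]
}}

```text
time_s: 42.0
ee_pos: [429.7, -90.9, 215.0]
ee_rot: [-180.0, -21.8, -20.0]
force: [-0.6, -0.6, -0.0]
gripper_width: 90.8
gripper_force: 0.0
```

```bash
python3 - <<'E'
from mh import *
chk(); f=grab("wrist"); w=handle(f,430,-91)
f=grab("top"); w=pts(f)
for t in("scoop","blank","paper_cup","oil","wrench"):
    print(t,[(round(a["confidence"],2),np.round(np.nanmedian(w[a["pixels"]],0))) for a in outline_of(f,t)[:6]])
S=R.from_euler("z",-20,degrees=True); o=np.array([430.5,-91.2,0])+S.apply([103,0,0]); l=S.inv().apply((w-o).reshape(-1,3))
for a in (-30,0,25):
    m=(abs(l[:,0]-a)<8)&(abs(l[:,1])<25)&(l[:,2]<30); print(a,m.sum(),np.round(np.median(l[m][:,2]),1))
E
```

```text
t 42.0 meas [429.7 -90.9 215. ] [-180.   -21.8  -20. ] err [ -0.3   0.  160.7] 0.03 F [-0.6 -0.6 -0. ] w 90.8 gf 0.0 q [-11.1  -2.7 121.8  -5.2  39.4 102.2]
t 42.0 meas [429.7 -90.9 215. ] [-180.   -21.8  -20. ] err [ -0.3   0.  160.7] 0.03 F [-0.6 -0.6 -0. ] w 90.8 gf 0.0 q [-11.1  -2.7 121.8  -5.2  39.4 102.2]
handle n 895 yaw -20.4 rectang 70.2 rear [411.8 -83.6] front [ 480.9 -109.3] z 62.63085772580669
scoop [(0.92, array([ 518., -119.,    5.]))]
blank [(0.72, array([664., 302.,  38.])), (0.55, array([835., -41.,  39.])), (0.52, array([ 662., -135.,   39.])), (0.48, array([ 561., -331.,   63.])), (0.45, array([647., 206.,  38.]))]
paper_cup [(0.54, array([777., 226.,  21.]))]
oil [(0.84, array([ 694., -406.,   94.]))]
wrench [(0.53, array([700., 376.,   6.]))]
-30 61 2.6
0 62 3.1
25 63 2.3
```

The scoop is standing level, the blank is in the tray, and nothing else has moved.

```bash
python3 -c "
from workcell import ticket; print(ticket.job_done())"
```

```text
the job is handed in; nothing more can be done
None
```

I handed the job in at about 42 s: the blank dropped into the scoop, was tipped into the press tray and stands there, the empty scoop is back upright on the bench, and the bystanders I rechecked (cup, oil bottle, wrench, red look-alikes) had not moved.

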